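# Dock the condiment caddy and put the fallen jar back in it

### The arm

A 7-joint arm with a two-finger parallel gripper is mounted at the origin on the work surface; the furniture and walls round the work are solid. World frame = base frame: x ahead of the robot, y to its left, z up, the work surface at z = 0. Lengths are in m, angles in rad, forces in N, time in s.
With the tool pointing down it reaches from about 0.425 to 0.925 m from the base axis. Payload 6.8 kg.
Tool frame: the origin (TCP) lies at the very end of the fingers, on their centre line; the grasp point (between the pads) lies bot.grip_depth behind it (bot.grip_depth is the distance from the TCP to the grasp point, in m); z points along the fingers, y is the line along which they close (so a half turn about z gives the same grasp; the last joint's range is limited). The gripper opens to 85 mm and grips with 20 to 120 N. Pads are 22 mm wide; open, the fingers measure 114 mm over their backs; the gripper's body (76 mm by 85 mm) begins 54 mm behind the grasp point. The pads swing forward as they close: fully open they stand 13 mm farther back than shut.
Start: joints at [-1.316, 0.477, 0.022, 1.555, -0.011, 1.109, -0.083], TCP at [0.24, 0.631, 0.231] pointing down, gripper open.
Joint ranges: [-2.96, 2.96], [-0.34, 2.1], [-1.41, 1.46], [0.24, 2.44], [-1.37, 4.51], [0.17, 1.92], [-2.96, 2.96]. Speed limits (rad/s): [2.39, 2.39, 3.14, 3.14, 3.14, 3.14, 3.14].

### API

Orientations are given as a unit quaternion [w, x, y, z].
In Python, from station import bot gives the robot as it stands.
- The arm moves only by the tool send_rows, never from a script. Its arguments are lists of equal length, an entry for each row: "slide": the shift along the tool's x, y, z in mm, a list of three; "roll": the turn about the tool's z in degrees; "claw": the opening, from 0 (shut) to 1 (fully open). A call has exactly 8 rows; each row is the pose to reach, as a shift and turn from the pose commanded when the call began, along the tool's axes at that moment; what a row does not reach only later rows make up. A row lasts 1/12 s, in which the tool goes at most 41.7 mm and 7.16 degrees, less where a joint would pass 70% of its speed; a pose out of reach is approached as far as the arm can. A call with a gripper value outside its range is refused whole. The fingers move at their own pace and stop on an object; "force" is the grip in N (left out, the last holds). Time passes only in rows, so rows that repeat a pose let the fingers close, or fill a call up. It gives the time, the measured TCP pose, the force, the opening and the grip force at its end, in the units of the state.
- bot.get_obs(): the state, without advancing time (a new reading comes with each control period).
- bot.read_camera(name): name is "scene" or "top" or "wrist"; returns the picture (480x640x3 uint8, red, green, blue); there is no depth.
- bot.camera_model(name): a dict with "camera_matrix" (3x3 intrinsics, pixels), "camera_from_world" (4x4, takes a point from world to camera coordinates). Camera axes: x right, y down, z forward; pixel columns grow to the right and rows downward; lengths in m; the calibration is good to about 2 mm. A picture is of the moment at which its call begins: read the wrist's pose just before it. camera_model takes no time and is no camera call; for the wrist camera it gives the pose at the moment of the call.
- bot.hand_in(): hands the job in; it is judged then, once.
The state is a dict: "t": time; "q": joint angles; "joint_vel": joint speeds; "joint_torque": joint torques, N m; "eef_pos": TCP position; "tool_rot": TCP orientation; "contact_force": force on the tool from outside, world axes, zero at the start; "torque": the same for the moment, N m; "gripper_width": opening from 0.0 (shut) to 1.0 (fully open); "grasp_force": force on a finger pad.
Only numpy, scipy, OpenCV 4.12 (cv2) and the standard library are available. Lean on these libraries where they do the work, as an engineer would, in place of code of your own. Each camera call takes 0.05 s, during which the arm holds its last target. There are 200 camera calls.

### The job

Slide the wooden condiment caddy along its steel dock onto the rail, fully home until the two side catches snap into it and hold it. Then pick up the spice jar that has fallen over on the cart, stand it upright in the caddy's square well without dropping it, and let go. Leave the honey jar, the salt shaker and the tea glass where they stand.

Things in the scene. Friction and masses are not known exactly. Their poses are not given: they have to be found in the camera images.
- dock: fixed steel plate 300 (x) x 112 x 6 mm; origin under its centre; x runs along the rail to its end. x -150 to -10 mm: bare landing, curbs at y +-35 mm, 10 mm high. From x = 4 mm a T rail: round nose, stem 24 wide, head 36 wide, top 18.5 mm above the cart. x = 137: end stop 64 wide, top at 32 mm. Black catch housings at x = 80, y +-36 to +-50, top at 22 mm
- dock_home (a point): the place on the dock's plate (dock x = 80 mm, y = 0, z = 6 mm) where the caddy's origin lies when it is fully home; axes as the dock's
- detent_l (a joint): left (+y) spring catch of the dock: a small steel roller, radius 6 mm, at dock x = 80 mm. Value in m: 0 = sprung out, about 0.003 while the caddy's side presses it back, 0 to 0.001 once snapped into the caddy's side notch. Pushing the caddy past both catches takes about 10 N
- detent_r (a joint): right (-y) spring catch, the mirror image of detent_l
- caddy: loose wooden caddy 110 (x) x 60 (y) x 43 mm high, about 0.3 kg, origin under its centre, x forward. It stands on the landing, nearly in line, and slides 140 to 170 mm along the dock's x; a channel under it takes the T rail (1.5 mm play each side), a notch mid-side takes each catch. On top: a square jar well in front, two narrow slots (23 x 44 mm) behind that stay empty
- caddy_well (a point): centre of the floor of the caddy's square well (caddy x = 24, z = 19 mm); the well is 50 x 50 mm inside, its walls rise 24 mm above this floor and are 5 mm thick; axes as the caddy's
- caddy_back (a point): middle of the caddy's back wall (caddy x = -55, z = 30 mm): where to push
- fallen_jar: spice jar with a white, labelled body and a black cap, round, 41 mm diameter, 105 mm long, about 0.1 kg, lying on its side on the cart right of the dock; origin at the centre of its bottom face, z axis along the jar towards the cap
- honey_jar: bystander: honey jar with a red lid, 60 mm wide, 86 mm high, upright; origin under its centre
- salt_shaker: bystander: grey and clear salt shaker, 44 mm wide, 90 mm high, upright; origin under its centre
- tea_glass: bystander: waisted tea glass, 64 mm wide, 89 mm high, upright; origin under its centre
There are look-alikes about, which are no part of the job. What is shaped like the fallen_jar but purple is not meant. Leave any purple look-alike of the caddy alone.

How it is judged:
By the outcome, as a careful person would: the job done as asked, in the order asked, and still so for the second after the job is handed in, with the robot touching nothing.
It also fails if it takes over 58 s, if anything falls off the work surface, if the arm or the gripper's body presses on something with over 40 N, if the wrist force passes 120 N, or if a joint passes its speed limit or range.

## Working session

There is one attempt and no reset: what is moved stays moved. The work goes in short steps, Python scripts to look and compute and a tool call to move; the robot and the scene stay as the last step left them, time stands still between calls to the robot, and variables do not carry over. Pictures are saved under pics/ and viewed, at most 10 in all, crops included, and the job is handed in when it is done.

Besides the shell and the picture viewer there is one more tool, called after "Emit:" by a JSON object that holds its "name" and its "arguments". send_rows: Moves the arm, as the interface text tells. Its arguments: {"type":"object","properties":{"slide":{"type":"array","items":{"type":"array","items":{"type":"number"}}},"roll":{"type":"array","items":{"type":"number"}},"claw":{"type":"array","items":{"type":"number"}},"force":{"type":"number"}},"required":["slide","roll","claw"]}

```bash
ls; mkdir -p pics
python3 - <<'E'
from station import bot
import cv2,numpy as np
np.set_printoptions(precision=4,suppress=True)
o=bot.get_obs();print(o,bot.grip_depth)
for n in("scene","top","wrist"):
    m=bot.camera_model(n);print(n,m)
    im=bot.read_camera(n);cv2.imwrite(f"pics/{n}0.png",im[:,:,::-1])
E
```

```text
pics
{'t': 0.0, 'q': array([-1.3161,  0.4778,  0.0223,  1.5565, -0.0115,  1.1093, -0.0831]), 'joint_vel': array([ 0.0003, -0.0004,  0.0034,  0.0006,  0.0025, -0.0001,  0.0016]), 'joint_torque': array([ -0.0004, -59.6453,   1.6079, -28.1194,   0.0125,   0.0095,
        -0.    ]), 'eef_pos': array([0.2393, 0.6305, 0.2303]), 'tool_rot': array([-0.0001,  0.1804,  0.9836, -0.0009]), 'contact_force': array([-0.2824,  1.0032,  0.1098]), 'torque': array([ 0.0304, -0.0378,  0.0141]), 'grasp_force': 0.0, 'gripper_width': 0.9988520963253701} 0.0187
scene {'camera_matrix': array([[537.4711,   0.    , 320.2738],
       [  0.    , 537.4711, 240.5965],
       [  0.    ,   0.    ,   1.    ]]), 'camera_from_world': array([[ 0.8544, -0.5196,  0.0052, -0.3021],
       [-0.3636, -0.6051, -0.7083,  0.2822],
       [ 0.3712,  0.6033, -0.7059,  1.0588],
       [ 0.    ,  0.    ,  0.    ,  1.    ]])}
top {'camera_matrix': array([[555.0083,   0.    , 320.0587],
       [  0.    , 555.0083, 225.5569],
       [  0.    ,   0.    ,   1.    ]]), 'camera_from_world': array([[-0.0225, -0.9996, -0.0152,  0.1459],
       [-0.9988,  0.0231, -0.043 ,  0.419 ],
       [ 0.0433,  0.0142, -0.999 ,  1.6189],
       [ 0.    ,  0.    ,  0.    ,  1.    ]])}
wrist {'camera_matrix': array([[372.6174,   0.    , 319.5906],
       [  0.    , 372.6174, 241.7201],
       [  0.    ,   0.    ,   1.    ]]), 'camera_from_world': array([[ 0.3549,  0.9349, -0.0025, -0.6735],
       [ 0.8916, -0.3376,  0.3017, -0.0404],
       [ 0.2813, -0.1093, -0.9534,  0.3813],
       [ 0.    ,  0.    ,  0.    ,  1.    ]])}
```

View pics/scene0.png

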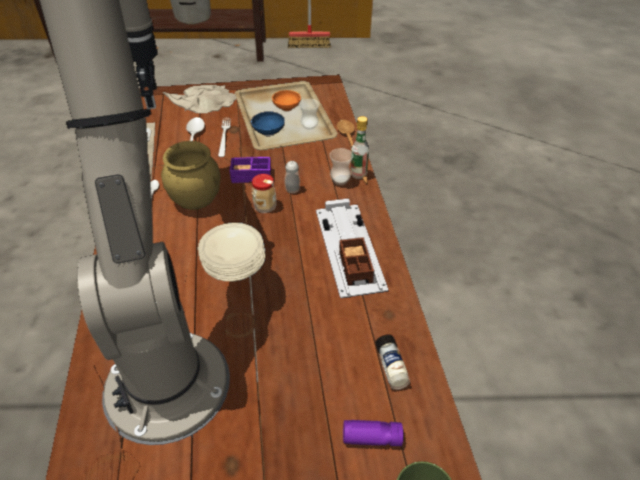

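View pics/top0.png

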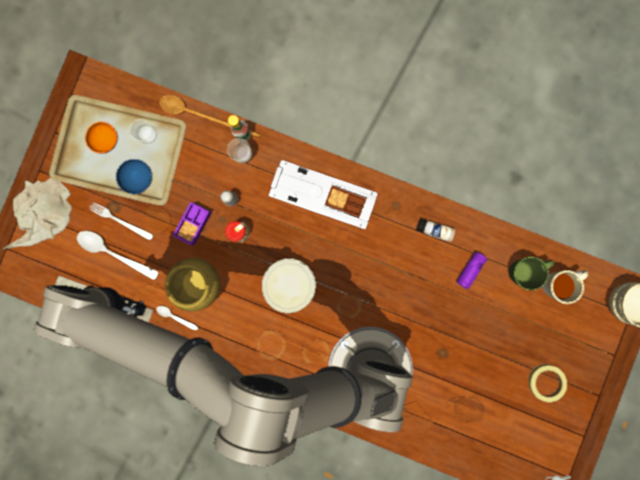

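The scene picture shows the dock with the brown caddy (357,258 scene; 348,200 top), rail end and stop up-left (275,178 top). The white jar with a black cap is at (393,362 scene; 437,230 top). 
Candidates: caddy – brown (348,200 top) vs purple (190,222 top), so brown. Jar – white/black (437,230 top) vs purple (472,270 top), so white/black. Bystanders are honey (236,231), salt (230,197) and glass (239,150), all in top.

```bash
cat > h.py <<'E'
from station import bot
import cv2,numpy as np
from scipy.spatial.transform import Rotation as Ro
np.set_printoptions(precision=4,suppress=True)
def ray(m,uv):
    K,T=m["camera_matrix"],m["camera_from_world"];R=T[:3,:3]
    return -R.T@T[:3,3], R.T@np.linalg.solve(K,[uv[0],uv[1],1.])
def onz(m,uv,z):
    c,d=ray(m,uv);return c+d*(z-c[2])/d[2]
def tri(obs):  # [(model,uv)..] -> point, residual
    A=np.zeros((3,3));b=np.zeros(3);L=[]
    for m,uv in obs:
        c,d=ray(m,uv);d=d/np.linalg.norm(d);P=np.eye(3)-np.outer(d,d);A+=P;b+=P@c;L.append((P,c))
    p=np.linalg.solve(A,b);return p,[float(np.linalg.norm(P@(p-c))) for P,c in L]
def proj(m,p):
    q=m["camera_from_world"][:3,:3]@np.asarray(p)+m["camera_from_world"][:3,3];q=m["camera_matrix"]@q;return q[:2]/q[2]
def rot(o): return Ro.from_quat(np.roll(o["tool_rot"],-1)).as_matrix()
def snap(n,f):
    m=bot.camera_model(n);im=bot.read_camera(n)[:,:,::-1].copy();cv2.imwrite(f"pics/{f}.png",im);np.savez(f"pics/{f}.npz",**m);return m,im
E
python3 - <<'E'
from h import *
t=bot.camera_model("top");s=bot.camera_model("scene")
T={"caddy":(348,200,.043),"dockA":(375,203,0.006),"jar":(437,230,.02),"cap":(424,227,.02),"bot":(452,234,.02),"honey":(236,231,.086),"salt":(230,197,.09),"glass":(239,150,.089),"bottle":(236,121,.2),"pjar":(472,270,.02),"plates":(289,286,.05)}
for k,(u,v,z) in T.items():print(k,onz(t,(u,v),z))
print("jar tri",tri([(t,(437,230)),(s,(393,362))]),"caddy",tri([(t,(348,200)),(s,(357,258))]))
w=bot.camera_model("wrist");o=bot.get_obs();c,d=ray(w,(320,240));print("cam in tool",rot(o).T@(c-o["eef_pos"]),rot(o).T@d)
# dock outline by white mask, top view
im=cv2.imread("pics/top0.png");h=cv2.cvtColor(im,cv2.COLOR_BGR2HSV)
M=((h[...,1]<60)&(h[...,2]>140)).astype('u1');M[:150]=0;M[240:]=0;M[:,:255]=0;M[:,390:]=0
cs,_=cv2.findContours(M,0,2);c=max(cs,key=cv2.contourArea);b=cv2.boxPoints(cv2.minAreaRect(c))
for p in b:print(p,onz(t,p,.006))
a=cv2.resize(im[140:260,255:475],None,fx=3.6,fy=3.6,interpolation=3);cv2.imwrite("pics/crop1.png",a)
E
```

```text
caddy [0.4926 0.0537 0.043 ]
dockA [ 0.4851 -0.0268  0.006 ]
jar [ 0.401  -0.2035  0.02  ]
cap [ 0.4106 -0.1661  0.02  ]
bot [ 0.3884 -0.2465  0.02  ]
honey [0.4091 0.3712 0.086 ]
salt [0.5047 0.3858 0.09  ]
glass [0.637  0.3586 0.089 ]
bottle [0.6932 0.3476 0.2   ]
pjar [ 0.2828 -0.3008  0.02  ]
plates [0.25   0.2282 0.05  ]
jar tri (array([ 0.4003, -0.2021,  0.0251]), [0.0006244373633558504, 0.0006244373633557642]) caddy (array([0.49  , 0.0553, 0.043 ]), [0.0030469423571535493, 0.0030469423571535766])
cam in tool [ 0.0765 -0.0002 -0.1436] [-0.2972  0.0002  0.9548]
[267.2959 195.2563] [0.5156 0.2902 0.006 ]
[279.9458 158.712 ] [0.6232 0.2506 0.006 ]
[377.7292 192.5601] [ 0.5157 -0.0357  0.006 ]
[365.0793 229.1044] [0.4089 0.0043 0.006 ]
```

View pics/crop1.png

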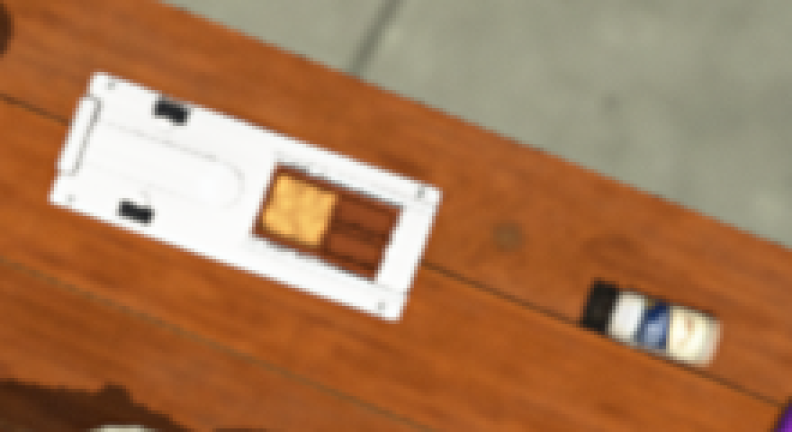

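The crop shows the brown caddy on the white dock with its well forward (300,210 crop), and the white jar with black cap on the rail side (598,305). This confirms both choices. Moving behind the caddy for a close look, turning so the fingers lie across the dock.

Emit:
{"name": "send_rows", "arguments": {"slide": [[-27, -31, -4], [-54, -62, -8], [-81, -93, -12], [-108, -124, -16], [-135, -155, -20], [-162, -186, -20], [-189, -217, -20], [-216, -248, -20]], "roll": [5.5, 11, 16.5, 22, 27.5, 33, 38.5, 44], "claw": [1, 1, 1, 1, 1, 1, 1, 1]}}

```text
t: 0.82
eef_pos: [0.3537, 0.3205, 0.2513]
tool_rot: [-0.0, 0.538, 0.843, 0.0]
contact_force: [0.1, -0.2, 0.2]
gripper_width: 1.001
grasp_force: 0.0
```

Emit:
{"name": "send_rows", "arguments": {"slide": [[-40, -3, 0], [-80, -7, 0], [-120, -10, 0], [-160, -14, 0], [-200, -17, 5], [-240, -21, 10], [-280, -25, 15], [-320, -28, 20]], "roll": [5.7, 11.4, 17.1, 22.8, 28.5, 34.2, 39.8, 45.4], "claw": [0.6, 0.4, 0.4, 0.4, 0.4, 0.4, 0.4, 0.4]}}

```text
t: 1.48
eef_pos: [0.4644, 0.0191, 0.2313]
tool_rot: [-0.0, 0.821, 0.57, 0.0]
contact_force: [1.4, -0.4, -0.2]
gripper_width: 0.399
grasp_force: 0.0
```

Run:
```python
from h import *
m,im=snap("wrist","w1");o=bot.get_obs();print(o["t"],o["eef_pos"],o["q"],rot(o)[:,0])
for p in([.4606,-.0206,.04],[.491,.054,.049],o["eef_pos"]):print(proj(m,p))
```

```text
1.5333 [0.4663 0.0113 0.2311] [-0.7154  0.1323  0.6155  2.0688 -0.0888  0.9646 -0.425 ] [ 0.363   0.9318 -0.0022]
[329.7227 251.2257]
[333.5641 166.2863]
[328.6646 324.7629]
```

View pics/w1.png

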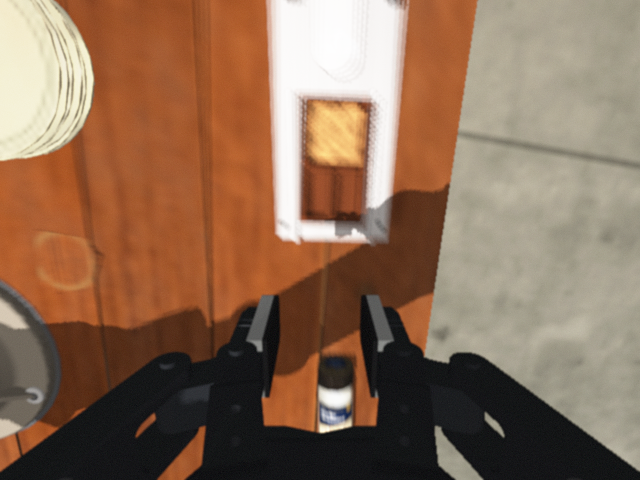

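The wrist picture shows the caddy at (335,160), the dock's near end at row 240, the rail nose at (338,75) and the jar at (337,390) between the fingers. It is blurred, so I'll retake it at rest and measure.

Run:
```python
from h import *
m,im=snap("wrist","w2");o=bot.get_obs();R=rot(o);print(o["t"],o["eef_pos"],R[:,0])
h=cv2.cvtColor(im,cv2.COLOR_BGR2HSV)
W=((h[...,1]<70)&(h[...,2]>120)).astype('u1');W[:,:200]=0;W[:,430:]=0;W[260:]=0
# side edges of dock per row, end row
rows=np.arange(30,215,5);L=[];Rr=[]
for r in rows:
    c=np.flatnonzero(W[r]);L.append(c.min());Rr.append(c.max())
for nm,X in(("left",L),("right",Rr)):
    k=np.polyfit(rows,X,1);k=np.polyfit(rows[abs(np.polyval(k,rows)-X)<3],np.array(X)[abs(np.polyval(k,rows)-X)<3],1)
    a,b=[onz(m,(np.polyval(k,r),r),.006) for r in(40,210)];d=a-b;print(nm,a,b,"az",np.degrees(np.arctan2(d[1],d[0])))
col=np.flatnonzero(W[:,290]);print("end row",col.max(),onz(m,(290,col.max()),.006))
B=((h[...,1]>70)).astype('u1');B[:,:285]=0;B[:,385:]=0;B[:60]=0;B[232:]=0
B=cv2.morphologyEx(B,cv2.MORPH_OPEN,np.ones((5,5)))
cs,_=cv2.findContours(B,0,2);c=max(cs,key=cv2.contourArea);rc=cv2.minAreaRect(c);print(rc)
for p in cv2.boxPoints(rc):print(p,onz(m,p,.049),onz(m,p,.006))
cv2.imwrite("pics/w2c.png",cv2.resize(im[40:250,240:440],None,fx=2.8,fy=2.8,interpolation=3))
```

```text
1.5833 [0.4653 0.0145 0.2311] [ 0.3572  0.934  -0.002 ]
left [0.4704 0.1673 0.006 ] [0.4169 0.0232 0.006 ] az 69.64270375102366
right [0.5746 0.1268 0.006 ] [ 0.5208 -0.0174  0.006 ] az 69.51596328669662
end row 227 [ 0.4303 -0.0012  0.006 ]
((321.9999694824219, 145.99996948242188), (71.99998474121094, 131.99996948242188), 0.0)
[286. 212.] [0.4398 0.0228 0.049 ] [0.4326 0.0148 0.006 ]
[286.  80.] [0.4821 0.1231 0.049 ] [0.4805 0.1284 0.006 ]
[358.  80.] [0.5361 0.1021 0.049 ] [0.5417 0.1046 0.006 ]
[358. 212.] [ 0.4998 -0.0006  0.049 ] [ 0.5005 -0.0117  0.006 ]
```

View pics/w2c.png

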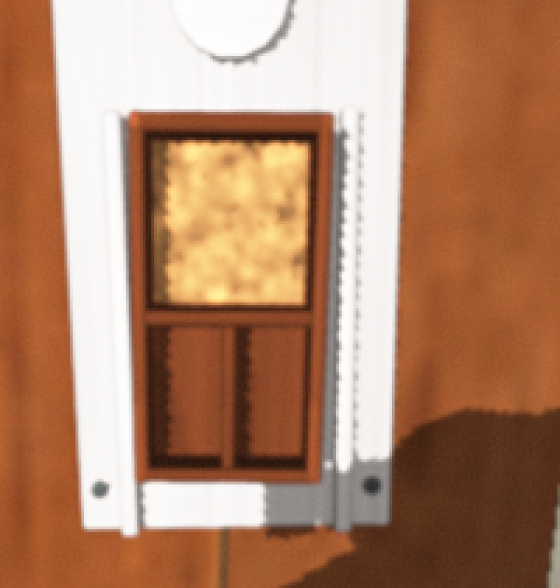

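The crop shows the caddy almost in line: corners at about (286,80), (359,80), (354,212) and (288,212) in full pixels. Its back is at dock x ≈ -124 mm, with about 150 mm to slide. Going down behind it.

Emit:
{"name": "send_rows", "arguments": {"slide": [[-15, 7, 0], [-25, 7, 25], [-25, 7, 60], [-25, 7, 98], [-25, 7, 136], [-25, 7, 170], [-25, 7, 195], [-25, 7, 205]], "roll": [-0.5, -0.5, -0.5, -0.5, -0.5, -0.5, -0.5, -0.5], "claw": [0.4, 0.4, 0.4, 0.4, 0.4, 0.4, 0.4, 0.4]}}

```text
t: 2.25
eef_pos: [0.46, -0.0044, 0.0232]
tool_rot: [-0.001, 0.817, 0.576, -0.002]
contact_force: [-0.4, -0.4, 1.5]
gripper_width: 0.399
grasp_force: 0.0
```

```bash
cat >> h.py <<'E'
A=np.array([.349,.937,0]);N=np.array([-.937,.349,0])
def st():
    o=bot.get_obs();e=o["eef_pos"];R=rot(o)
    print("t",o["t"],"eef",e,"dockx",e@A-.2992,"docky",e@N+.4386,"az",np.degrees(np.arctan2(R[1,0],R[0,0])),"F",o["contact_force"],o["gripper_width"],o["grasp_force"]);return o
E
python3 -c "
from h import *
bot.read_camera('top');bot.read_camera('top');st()"
```

```text
t 2.35 eef [ 0.4612 -0.0047  0.0251] dockx -0.1426077716834993 docky 0.004832381417632092 az 70.33419432735633 F [-0.2361  0.2961 -0.1982] 0.40027005069170607 0.0
```

Emit:
{"name": "send_rows", "arguments": {"slide": [[0, 5, 0], [4, 5, 0], [14, 5, 0], [24, 5, 0], [36, 5, 0], [48, 5, 0], [58, 5, 0], [64, 5, 0]], "roll": [0.7, 0.7, 0.7, 0.7, 0.7, 0.7, 0.7, 0.7], "claw": [0.4, 0.4, 0.4, 0.4, 0.4, 0.4, 0.4, 0.4]}}

```text
t: 3.02
eef_pos: [0.4897, 0.0558, 0.0265]
tool_rot: [0.0, 0.821, 0.572, 0.001]
contact_force: [1.4, -4.2, 1.8]
gripper_width: 0.402
grasp_force: 2.0
```

```bash
python3 -c "
from h import *
m,im=snap('wrist','w3');st()"
```

```text
t 3.0667 eef [0.4898 0.0568 0.0264] dockx -0.07505033537389952 docky -0.0005186222366209137 az 69.78668691679452 F [ 0.382   1.1138 -0.9226] 0.4011225212922589 0.0043027853476473865
```

View pics/w3.png

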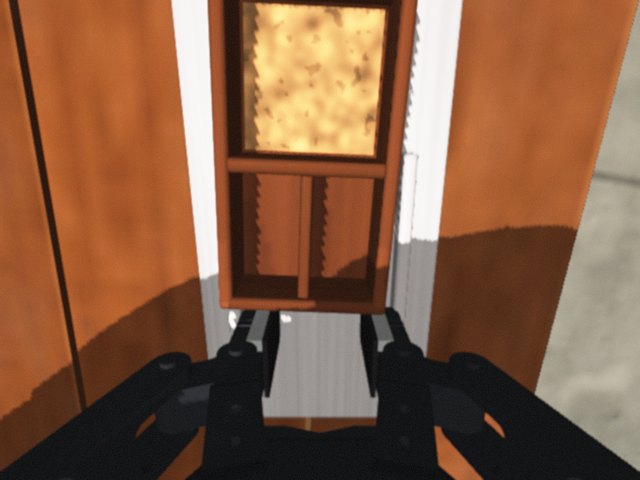

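The picture shows the caddy's back edge at rows 303–312, spanning columns 220–386, touching the fingers. It looks shifted a few mm to +y with a slight yaw. Measuring before pushing on.

Run:
```python
from h import *
m=dict(np.load("pics/w3.npz"))
for uv,z in [((220,306),.049),((386,306),.049),((209,20),.049),((414,20),.049),((228,165),.049),((389,165),.049),((190,150),.006),((447,150),.006),((204,290),.006),((430,290),.006)]:
    p=onz(m,uv,z);print(uv,1e3*(p@A-.2992),1e3*(p@N+.4386))
```

```text
(220, 306) -61.988809766884565 34.699275232296486
(386, 306) -61.88710416856172 -25.169383085157204
(209, 20) 29.051765667174156 30.76828869081899
(414, 20) 29.22744973781205 -28.089182971438696
(228, 165) -11.918480575885571 28.242824897745322
(389, 165) -11.794438092644855 -23.312486866838345
(190, 150) -10.085970184537663 54.3840826082001
(447, 150) -9.81358457097442 -55.80362708841802
(204, 290) -75.6782777089679 54.34153618269411
(430, 290) -75.48361023083316 -54.53759086756116
```

Emit:
{"name": "send_rows", "arguments": {"slide": [[5, 0, 0], [10, 0, 0], [16, 0, 0], [22, 0, 0], [28, 0, 0], [34, 0, 0], [40, 0, 0], [45, 0, 0]], "roll": [0, 0, 0, 0, 0, 0, 0, 0], "claw": [0.4, 0.4, 0.4, 0.4, 0.4, 0.4, 0.4, 0.4]}}

```text
t: 3.73
eef_pos: [0.505, 0.094, 0.0263]
tool_rot: [0.001, 0.822, 0.57, -0.0]
contact_force: [2.4, -10.2, 1.1]
gripper_width: 0.398
grasp_force: 4.0
```

```bash
python3 -c "
from h import *
m,im=snap('wrist','w4');st()"
```

```text
t 3.7833 eef [0.5056 0.0957 0.0264] dockx -0.03309508546052259 docky -0.0017220957811506232 az 69.54475046684372 F [ 1.3492 -3.6353  0.6261] 0.4047859418032879 1.928333179166657
```

View pics/w4.png

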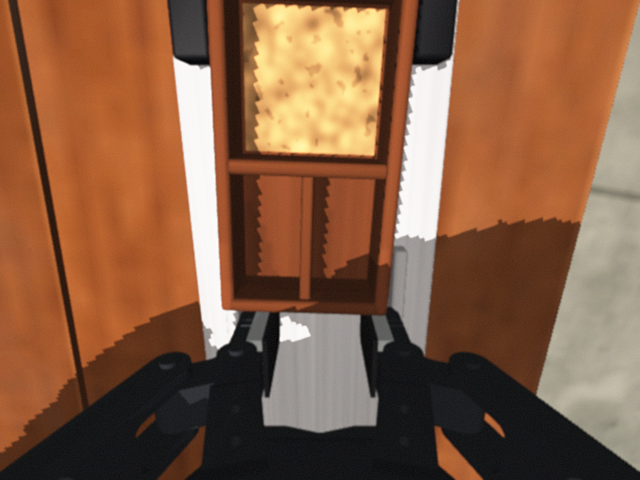

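The caddy is on the rail, with its front between the black catch housings (190,30 and 437,30). Pushing on towards home.

Emit:
{"name": "send_rows", "arguments": {"slide": [[6, 0, 0], [12, 0, 0], [18, 0, 0], [24, 0, 0], [31, 0, 0], [38, 0, 0], [44, 0, 0], [47, 0, 0]], "roll": [0, 0, 0, 0, 0, 0, 0, 0], "claw": [0.4, 0.4, 0.4, 0.4, 0.4, 0.4, 0.4, 0.4]}}

```text
t: 4.45
eef_pos: [0.5205, 0.1413, 0.0261]
tool_rot: [-0.0, 0.821, 0.571, -0.0]
contact_force: [-2.7, -9.4, 7.8]
gripper_width: 0.398
grasp_force: 4.5
```

```bash
python3 -c "
from h import *
m,im=snap('wrist','w5');st()
print([k for k in bot.get_obs()], dir(bot))
for uv in((220,306),(386,306)):
    p=onz(m,uv,.049);print(1e3*(p@A-.2992),1e3*(p@N+.4386))"
```

```text
t 4.5 eef [0.5204 0.1411 0.0261] dockx 0.014613207728249533 docky 0.00019642201956621141 az 69.69758399569929 F [ 0.4265 -0.695  -0.022 ] 0.4042099353773457 0.5069032637402415
['t', 'q', 'joint_vel', 'joint_torque', 'eef_pos', 'tool_rot', 'contact_force', 'torque', 'grasp_force', 'gripper_width'] ['PlanningError', '__class__', '__delattr__', '__dict__', '__dir__', '__doc__', '__eq__', '__format__', '__ge__', '__getattribute__', '__getstate__', '__gt__', '__hash__', '__init__', '__init_subclass__', '__le__', '__lt__', '__module__', '__ne__', '__new__', '__reduce__', '__reduce_ex__', '__repr__', '__setattr__', '__sizeof__', '__str__', '__subclasshook__', '__weakref__', 'camera_model', 'get_obs', 'grip_depth', 'hand_in', 'read_camera']
29.01882553686208 35.53577960366516
29.171555830000806 -24.136939952406124
```

Emit:
{"name": "send_rows", "arguments": {"slide": [[1, 0, 0], [2, 0, 0], [2.5, 0, 0], [3, 0, 0], [3, 0, 0], [3, 0, 0], [3, 0, 0], [3, 0, 0]], "roll": [0, 0, 0, 0, 0, 0, 0, 0], "claw": [0.4, 0.4, 0.4, 0.4, 0.4, 0.4, 0.4, 0.4]}}

```text
t: 5.17
eef_pos: [0.5204, 0.1412, 0.0261]
tool_rot: [-0.0, 0.821, 0.57, -0.002]
contact_force: [-2.1, -7.1, 4.3]
gripper_width: 0.401
grasp_force: 3.6
```

```bash
python3 -c "
from h import *
m,im=snap('wrist','w6');st();st()
cv2.imwrite('pics/w6.png',im)"
```

```text
t 5.2167 eef [0.5204 0.1412 0.0261] dockx 0.014709659260844554 docky 0.0002649892696551803 az 69.56143157223956 F [-3.4245 -6.2607  3.816 ] 0.4022555455260684 3.580431235022843
t 5.2167 eef [0.5204 0.1412 0.0261] dockx 0.014709659260844554 docky 0.0002649892696551803 az 69.56143157223956 F [-3.4245 -6.2607  3.816 ] 0.4022555455260684 3.580431235022843
```

View pics/w6.png

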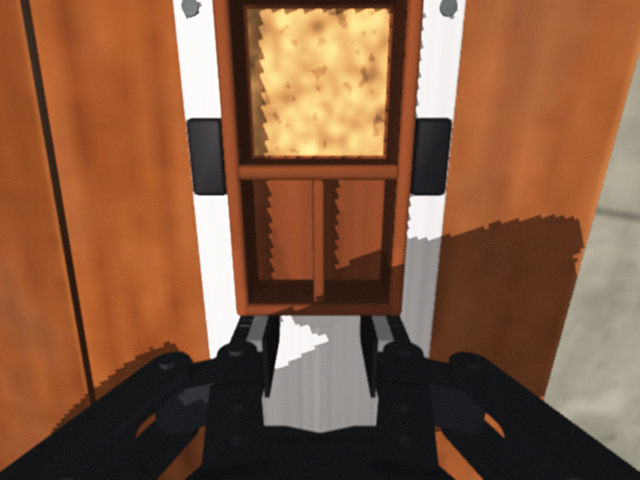

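The picture shows the caddy between the housings (207,157 and 432,157), now centred and straight. The tool stopped moving under a 7 N push. Checking the x match against the housings.

Run:
```python
from h import *
m=dict(np.load("pics/w6.npz"))
for n,uv,z in [("housL top",(205,119),.022),("housL bot",(211,193),.022),("housR top",(434,119),.022),("housR bot",(432,193),.022),("rearL",(238,313),.049),("rearR",(400,313),.049),("ribfrontL",(238,163),.049),("ribback",(238,178),.049),("wellfront",(320,8),.049)]:
    p=onz(m,uv,z);print(n,1e3*(p@A-.2992),1e3*(p@N+.4386))
```

```text
housL top 93.16647626731111 42.873274752965706
housL bot 65.12373636236136 43.10593108006522
housR top 93.15336296597859 -43.2161799633734
housR bot 65.13187785197665 -45.030497574667095
rearL 26.285878770904546 29.25528456444104
rearR 26.31863745977042 -29.304080381771293
ribfrontL 79.62356215590782 25.695358880282072
ribback 74.8748630533359 26.01230207745031
wellfront 122.7271236537913 -0.3763664853522197
```

The caddy sits at dock x ≈ 80 within error and is blocked against a firm push, so it is home. Retreating up and over to the jar.

Emit:
{"name": "send_rows", "arguments": {"slide": [[-10, 0, -5], [-20, 0, -40], [-45, 1, -75], [-80, 2, -90], [-120, 3, -100], [-160, 4, -110], [-200, 5, -120], [-240, 6, -130]], "roll": [0, 0, 0, 0, 0, 0, 0, 0], "claw": [0.4, 0.4, 0.6, 0.8, 1, 1, 1, 1]}}

```text
t: 5.88
eef_pos: [0.4429, -0.0852, 0.1571]
tool_rot: [-0.0, 0.821, 0.571, 0.001]
contact_force: [0.7, 0.3, 0.2]
gripper_width: 1.004
grasp_force: 0.0
```

Emit:
{"name": "send_rows", "arguments": {"slide": [[-30, 0, -20], [-60, 0, -30], [-85, 0, -30], [-85, 0, -30], [-85, 0, -30], [-85, 0, -30], [-85, 0, -30], [-85, 0, -30]], "roll": [0, 0, 0, 0, 0, 0, 0, 0], "claw": [1, 1, 1, 1, 1, 1, 1, 1]}}

```text
t: 6.55
eef_pos: [0.4145, -0.1626, 0.186]
tool_rot: [-0.0, 0.82, 0.572, -0.0]
contact_force: [0.5, -0.3, 0.4]
gripper_width: 1.0
grasp_force: 0.0
```

Run:
```python
from h import *
m,im=snap("wrist","j1");o=st();print(o["q"])
for p in([.388,-.2465,.02],[.4106,-.166,.02]):print(proj(m,p))
```

```text
t 6.6 eef [ 0.4144 -0.1628  0.186 ] dockx -0.3070813986043817 docky -0.0065295536619122685 az 69.73843806766106 F [1.1607 0.5052 0.3779] 1.004837290396741 0.0
[-0.4282  0.1771  0.7493  2.1656 -0.16    0.8527  0.0654]
[323.5123 310.3106]
[316.0583 223.1042]
```

View pics/j1.png

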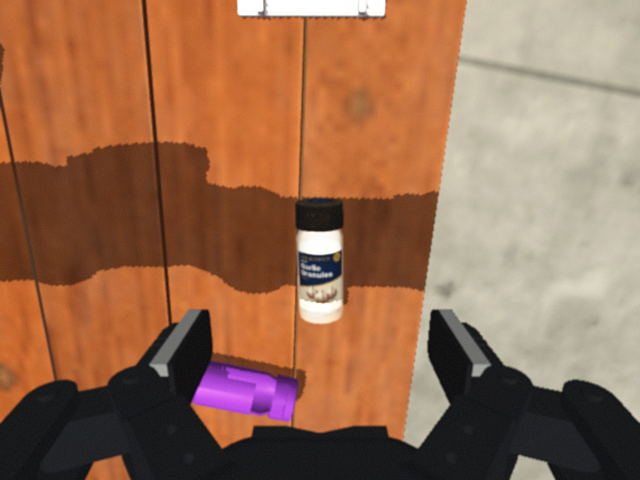

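The picture shows the jar lying along the tool's x: cap end at (319,200), bottom at (320,323), cap/body groove at row 228. The purple look-alike is at (245,390), clear of the grasp.

Run:
```python
from h import *
m=dict(np.load("pics/j1.npz"));o=bot.get_obs();R=rot(o)
im=cv2.imread("pics/j1.png");h=cv2.cvtColor(im,cv2.COLOR_BGR2HSV)
for n,uv,z in[("cap",(319.5,200),.0205),("cap z.041",(319.5,200),.041),("groove",(319.5,229),.0205),("bot",(320,323),.0205),("bot z.03",(320,323),.03),("capL",(296,213),.0205),("capR",(343,213),.0205)]:
    p=onz(m,uv,z);print(n,p,"tool",1e3*(R.T@(p-o["eef_pos"])))
t=bot.camera_model("top");T=cv2.imread("pics/top0.png")
# groove between cap and body, two views
print(tri([(m,(319.5,229)),(t,(255+613/3.6,140+308/3.6))]))
```

```text
cap [ 0.4204 -0.1481  0.0205] tool [ 15.8345   0.5786 165.5304]
cap z.041 [ 0.4218 -0.1443  0.041 ] tool [ 19.883    0.5677 145.0303]
groove [ 0.4116 -0.1718  0.0205] tool [ -9.4578   0.5814 165.5314]
bot [ 0.3805 -0.2575  0.0205] tool [-100.6396    1.0586  165.5347]
bot z.03 [ 0.3823 -0.2524  0.03  ] tool [-95.1845   1.0388 156.0345]
capL [ 0.3978 -0.1517  0.0205] tool [  4.6439 -19.3842 165.5434]
capR [ 0.4352 -0.1655  0.0205] tool [  4.6501  20.5442 165.5184]
(array([ 0.4138, -0.1658,  0.0433]), [1.4013732669061418e-05, 1.4013732668991328e-05])
```

Emit:
{"name": "send_rows", "arguments": {"slide": [[0, 0.5, 25], [0, 0.5, 55], [0, 0.5, 85], [0, 0.5, 115], [0, 0.5, 145], [0, 0.5, 165], [0, 0.5, 178], [0, 0.5, 182]], "roll": [0, 0, 0, 0, 0, 0, 0, 0], "claw": [0.9, 0.8, 0.8, 0.8, 0.8, 0.8, 0.8, 0.8], "force": 20}}

```text
t: 7.27
eef_pos: [0.4135, -0.1631, 0.0021]
tool_rot: [-0.001, 0.821, 0.571, -0.001]
contact_force: [-0.5, -0.1, 0.4]
gripper_width: 0.802
grasp_force: 0.0
```

Emit:
{"name": "send_rows", "arguments": {"slide": [[0, 0, 0], [0, 0, 0], [0, 0, 0], [0, 0, 0], [0, 0, 0], [0, 0, 0], [0, 0, 0], [0, 0, 0]], "roll": [0, 0, 0, 0, 0, 0, 0, 0], "claw": [0.6, 0.5, 0.3, 0.2, 0.2, 0.2, 0.2, 0.2], "force": 20}}

```text
t: 7.93
eef_pos: [0.4153, -0.164, 0.0049]
tool_rot: [0.0, 0.821, 0.571, 0.001]
contact_force: [-0.5, 1.5, 7.8]
gripper_width: 0.468
grasp_force: 20.9
```

Gripped (40 mm, 21 N). Lifting gently so the bottom can swing down.

Emit:
{"name": "send_rows", "arguments": {"slide": [[0, 0, -8], [0, 0, -20], [0, 0, -35], [0, 0, -50], [0, 0, -68], [0, 0, -86], [0, 0, -104], [0, 0, -120]], "roll": [0, 0, 0, 0, 0, 0, 0, 0], "claw": [0.2, 0.2, 0.2, 0.2, 0.2, 0.2, 0.2, 0.2]}}

```text
t: 8.6
eef_pos: [0.4141, -0.1641, 0.1255]
tool_rot: [-0.0, 0.821, 0.571, -0.0]
contact_force: [-0.2, -0.5, -0.1]
gripper_width: 0.475
grasp_force: 20.5
```

Run:
```python
from h import *
mw,w=snap("wrist","l1");s,im=snap("scene","l1s");o=st()
e=o["eef_pos"];u,v=map(int,proj(s,e));print(u,v)
c=cv2.resize(im[max(0,v-75):v+75,max(0,u-65):u+65],(390,450),interpolation=3)
cv2.imwrite("pics/l1c.png",np.hstack([c,cv2.resize(w[120:,120:520],(400,360))if 0 else cv2.copyMakeBorder(cv2.resize(w[120:,120:520],(400,360)),0,90,0,0,0)]))
```

```text
t 8.7 eef [ 0.4158 -0.1644  0.1264] dockx -0.3081264514104214 docky -0.008363737773917523 az 69.59916415546945 F [ 0.8979  0.0241 -0.7205] 0.47097433389034155 20.57362139225006
393 314
```

View pics/l1c.png

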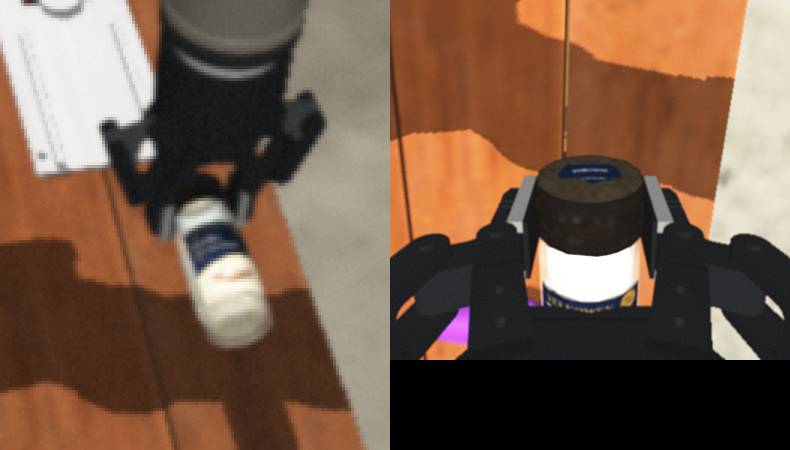

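The picture shows the jar held by its cap and partly swung down (scene bottom at about (407,347), wrist cap top at (320,290)). Working out its tilt from both views.

Run:
```python
from h import *
o=st();R=rot(o);e=o["eef_pos"];g=e-.0187*R[:,2]
s=dict(np.load("pics/l1s.npz"));w=dict(np.load("pics/l1.npz"))
def pl(m,uv):
    c,d=ray(m,uv);n=R[:,1];p=c+d*(((g-c)@n)/(d@n));return 1e3*(R.T@(p-g))
def sc(u,v):return (393-65+u/3,314-75+v/3)
for n,uv in [("botcentre",sc(237,322)),("botrim",sc(240,347)),("bandtop",sc(212,228)),("bandmid",sc(217,245)),("seam",sc(203,200))]:print(n,pl(s,uv))
print("wrist plane rays (in-plane so parallel) ")
c,d=ray(w,(320,276));print("cam in tool rel g",1e3*(R.T@(c-g)))
for v in (276,300,325,368,418):
    c,d=ray(w,(320,v));print(v,R.T@d)
```

```text
t 8.7 eef [ 0.4158 -0.1644  0.1264] dockx -0.3081264514104214 docky -0.008363737773917523 az 69.59916415546945 F [ 0.8979  0.0241 -0.7205] 0.47097433389034155 20.57362139225006
botcentre [-81.7298  -0.       5.8351]
botrim [-91.9766   0.      17.042 ]
bandtop [-24.2995  -0.     -11.373 ]
bandmid [-35.6002   0.      -9.0773]
seam [ -4.2264   0.     -13.7832]
wrist plane rays (in-plane so parallel) 
cam in tool rel g [  76.6459   -0.6295 -123.9623]
276 [-0.3908 -0.0021  0.925 ]
300 [-0.4522 -0.0021  0.9055]
325 [-0.5161 -0.002   0.8852]
368 [-0.6261 -0.002   0.8502]
418 [-0.754  -0.0019  0.8095]
```

Tilt is about 0°: the jar stayed horizontal, held too firmly to swing. I'll set it back on the cart away from the purple jar, hold it lightly, and raise the cap along an arc with the bottom resting on the cart.

Emit:
{"name": "send_rows", "arguments": {"slide": [[15, 0, 5], [30, 0, 20], [45, 0, 40], [55, 0, 60], [55, 0, 80], [55, 0, 100], [55, 0, 112], [55, 0, 119]], "roll": [0, 0, 0, 0, 0, 0, 0, 0], "claw": [0.2, 0.2, 0.2, 0.2, 0.2, 0.2, 0.2, 0.2]}}

```text
t: 9.37
eef_pos: [0.432, -0.1112, 0.0031]
tool_rot: [-0.002, 0.821, 0.571, -0.002]
contact_force: [-6.9, 2.7, 33.7]
gripper_width: 0.472
grasp_force: 24.4
```

Emit:
{"name": "send_rows", "arguments": {"slide": [[0, 0, 0], [0, 0, 0], [0, 0, 0], [0, 0, 0], [0, 0, 0], [0, 0, 0], [0, 0, 0], [0, 0, 0]], "roll": [0, 0, 0, 0, 0, 0, 0, 0], "claw": [0.46, 0.46, 0.46, 0.46, 0.46, 0.46, 0.46, 0.46], "force": 20}}

```text
t: 10.03
eef_pos: [0.4339, -0.1124, 0.0054]
tool_rot: [0.0, 0.821, 0.571, 0.0]
contact_force: [0.5, 1.1, -0.4]
gripper_width: 0.466
grasp_force: 21.6
```

Emit:
{"name": "send_rows", "arguments": {"slide": [[0, 0, 0], [0, 0, 0], [0, 0, 0], [0, 0, 0], [0, 0, 0], [0, 0, 0], [0, 0, 0], [0, 0, 0]], "roll": [0, 0, 0, 0, 0, 0, 0, 0], "claw": [0.468, 0.468, 0.468, 0.468, 0.468, 0.468, 0.468, 0.468]}}

```text
t: 10.7
eef_pos: [0.4338, -0.1125, 0.0053]
tool_rot: [-0.0, 0.821, 0.571, -0.0]
contact_force: [0.9, 0.3, -1.9]
gripper_width: 0.469
grasp_force: 21.3
```

Emit:
{"name": "send_rows", "arguments": {"slide": [[0, 0, 0], [0, 0, 0], [0, 0, 0], [0, 0, 0], [0, 0, 0], [0, 0, 0], [0, 0, 0], [0, 0, 0]], "roll": [0, 0, 0, 0, 0, 0, 0, 0], "claw": [0.472, 0.472, 0.472, 0.472, 0.472, 0.472, 0.472, 0.472]}}

```text
t: 11.37
eef_pos: [0.4338, -0.1125, 0.0053]
tool_rot: [-0.0, 0.821, 0.571, -0.0]
contact_force: [-0.1, -0.5, -1.6]
gripper_width: 0.473
grasp_force: 11.1
```

Emit:
{"name": "send_rows", "arguments": {"slide": [[0, 0, 0], [0, 0, 0], [-2, 0, -7], [-5, 0, -15], [-8, 0, -22], [-12, 0, -30], [-12, 0, -30], [-12, 0, -30]], "roll": [0, 0, 0, 0, 0, 0, 0, 0], "claw": [0.474, 0.474, 0.474, 0.474, 0.474, 0.474, 0.474, 0.474]}}

```text
t: 12.03
eef_pos: [0.43, -0.124, 0.036]
tool_rot: [0.0, 0.821, 0.571, 0.001]
contact_force: [0.3, 0.3, -1.4]
gripper_width: 0.477
grasp_force: 6.5
```

```bash
cat >> h.py <<'E'
def tilt(f):
    # cap/body profile along the wrist image's jar column: dark->bright transitions
    m,im=snap("wrist",f);o=st();R=rot(o);e=o["eef_pos"];g=e-.0187*R[:,2]
    c,_=ray(m,(320,240));C=1e3*(R.T@(c-g))
    col=cv2.cvtColor(im[:,312:329],cv2.COLOR_BGR2HSV).mean(1)
    b=cv2.cvtColor(im[:,312:329],cv2.COLOR_BGR2GRAY).mean(1)
    print("C",C);print("V",[(r,int(b[r]),int(col[r,1])) for r in range(200,440,6)])
E
python3 -c "
from h import *
tilt('t1')
import cv2
w=cv2.imread('pics/l1.png');b=cv2.cvtColor(w[:,312:329],cv2.COLOR_BGR2GRAY).mean(1);print('old',[(r,int(b[r])) for r in range(200,440,6)])"
```

```text
t 12.0833 eef [ 0.4298 -0.1237  0.0356] dockx -0.2651311762403966 docky -0.00729549222280701 az 69.60469918946968 F [ 0.072   0.0292 -2.0352] 0.4748676086709337 6.480572372674942
C [  76.5343    0.6469 -125.3293]
V [(200, 103, 168), (206, 101, 168), (212, 99, 167), (218, 97, 166), (224, 97, 168), (230, 99, 169), (236, 100, 169), (242, 101, 169), (248, 100, 168), (254, 97, 172), (260, 97, 172), (266, 98, 170), (272, 100, 169), (278, 59, 81), (284, 62, 14), (290, 53, 110), (296, 36, 164), (302, 75, 66), (308, 64, 83), (314, 66, 83), (320, 65, 83), (326, 66, 79), (332, 38, 61), (338, 40, 61), (344, 40, 48), (350, 39, 67), (356, 41, 65), (362, 41, 63), (368, 39, 59), (374, 37, 57), (380, 104, 22), (386, 255, 0), (392, 255, 0), (398, 255, 0), (404, 255, 0), (410, 255, 0), (416, 255, 0), (422, 254, 0), (428, 45, 159), (434, 37, 25)]
old [(200, 94), (206, 94), (212, 93), (218, 93), (224, 94), (230, 93), (236, 92), (242, 92), (248, 91), (254, 91), (260, 91), (266, 91), (272, 91), (278, 55), (284, 41), (290, 104), (296, 44), (302, 45), (308, 59), (314, 57), (320, 60), (326, 33), (332, 35), (338, 36), (344, 35), (350, 36), (356, 36), (362, 35), (368, 33), (374, 31), (380, 255), (386, 255), (392, 255), (398, 255), (404, 255), (410, 255), (416, 254), (422, 117), (428, 68), (434, 32)]
```

Emit:
{"name": "send_rows", "arguments": {"slide": [[0, 0, 0], [0, 0, 0], [0, 0, 0], [0, 0, 0], [0, 0, 0], [0, 0, 0], [0, 0, 0], [0, 0, 0]], "roll": [0, 0, 0, 0, 0, 0, 0, 0], "claw": [0.475, 0.475, 0.4755, 0.4755, 0.476, 0.476, 0.476, 0.476]}}

```text
t: 12.75
eef_pos: [0.4295, -0.1237, 0.0352]
tool_rot: [-0.0, 0.821, 0.571, -0.0]
contact_force: [-0.3, 0.1, -0.4]
gripper_width: 0.472
grasp_force: 2.5
```

```bash
cat >> h.py <<'E'
from scipy.optimize import least_squares
def phi(f):
    # rows of: front rim of cap face, rear rim, seam  -> tilt angle
    m,im=snap("wrist",f);o=st();R=rot(o);g=o["eef_pos"]-.0187*R[:,2];c,_=ray(m,(320,240));C=1e3*(R.T@(c-g))
    b=cv2.cvtColor(im[:,308:333],cv2.COLOR_BGR2GRAY).mean(1);s=cv2.cvtColor(im[:,308:333],cv2.COLOR_BGR2HSV)[...,1].mean(1)
    F=next((r for r in range(120,400) if b[r]<75),0);S=next((r for r in range(F+10,470) if b[r]>190),0)
    d=[b[r+3:r+8].mean()-b[r-7:r-2].mean() for r in range(F+18,S-8 if S else F+120)];B=F+18+int(np.argmin(d));print("rows",F,B,S,"drop",min(d))
    rt=lambda v:(lambda q:q[0]/q[2])(R.T@ray(m,(320,v))[1])
    def pts(x):
        ph,k,dz=x;ca,sa=np.cos(ph),np.sin(ph);a=np.array([ca,-sa]);bb=np.array([sa,ca]);P=[k*a+20*bb,k*a-20*bb,(k-20)*a-20*bb]
        return [(p[0]-C[0])/(p[1]+dz-C[2]) for p in P]
    T=[rt(v) for v in(F,B,S)]
    for p0 in(0,.6,1.2):
        q=least_squares(lambda x:np.r_[(np.array(pts(x))-T)*200,(x[1]-13.5)/4,x[2]/4],[p0,13.5,0]);print("phi",np.degrees(q.x[0]),q.x[1:],"cost",q.cost)
E
python3 -c "
from h import *
phi('t2')"
```

```text
t 12.8 eef [ 0.4296 -0.1237  0.0353] dockx -0.2652367070511052 docky -0.007075738058707037 az 69.60856713564763 F [ 0.0662  0.2018 -0.5939] 0.4781166996967793 2.536168210208416
rows 270 305 392 drop -102.75999999999999
phi -8.85073647933186 [ 31.4825 -29.7947] cost 49.729522304812555
phi -8.85069774322252 [ 31.4824 -29.7946] cost 49.72952231005191
phi -8.850730428986717 [ 31.4825 -29.7947] cost 49.72952230496899
```

It pivots at 2.5 N grip. Following the arc.

Emit:
{"name": "send_rows", "arguments": {"slide": [[-5, 0, -7], [-10, 0, -13], [-16, 0, -19], [-22, 0, -24], [-29, 0, -29], [-36, 0, -34], [-36, 0, -34], [-36, 0, -34]], "roll": [0, 0, 0, 0, 0, 0, 0, 0], "claw": [0.476, 0.476, 0.476, 0.476, 0.476, 0.476, 0.476, 0.476]}}

```text
t: 13.47
eef_pos: [0.4171, -0.158, 0.0696]
tool_rot: [0.0, 0.821, 0.57, 0.0]
contact_force: [-0.5, 0.1, -1.2]
gripper_width: 0.476
grasp_force: 2.7
```

```bash
python3 -c "
from h import *
tilt('t3')"
```

```text
t 13.5167 eef [ 0.4172 -0.1576  0.0694] dockx -0.30124507511705556 docky -0.0072935791167743624 az 69.58962621836275 F [ 0.3568 -0.1223 -0.6928] 0.47368764914189004 2.7160638570785522
C [  76.3446    0.4863 -125.1602]
V [(200, 101, 170), (206, 100, 167), (212, 98, 168), (218, 100, 168), (224, 102, 168), (230, 103, 165), (236, 103, 165), (242, 102, 162), (248, 102, 162), (254, 103, 161), (260, 103, 162), (266, 102, 161), (272, 102, 163), (278, 96, 156), (284, 82, 86), (290, 88, 89), (296, 93, 88), (302, 59, 96), (308, 104, 54), (314, 49, 169), (320, 50, 168), (326, 151, 42), (332, 97, 92), (338, 51, 172), (344, 52, 170), (350, 132, 51), (356, 64, 132), (362, 92, 85), (368, 97, 90), (374, 95, 87), (380, 91, 86), (386, 87, 87), (392, 88, 86), (398, 170, 160), (404, 174, 158), (410, 178, 158), (416, 176, 160), (422, 178, 159), (428, 179, 158), (434, 35, 32)]
```

The cap's top face now spans rows 281–395, so the tilt is about 60°. Finishing the arc.

Emit:
{"name": "send_rows", "arguments": {"slide": [[-8, 0, -4], [-16, 0, -7], [-25, 0, -10], [-34, 0, -12], [-43, 0, -13], [-53, 0, -14], [-64, 0, -14], [-64, 0, -14]], "roll": [0, 0, 0, 0, 0, 0, 0, 0], "claw": [0.476, 0.476, 0.476, 0.476, 0.476, 0.476, 0.476, 0.476]}}

```text
t: 14.18
eef_pos: [0.3937, -0.22, 0.0835]
tool_rot: [0.001, 0.822, 0.569, -0.0]
contact_force: [-0.8, -0.3, -1.6]
gripper_width: 0.475
grasp_force: 2.6
```

```bash
cat >> h.py <<'E'
def face(f):
    m,im=snap("wrist",f);o=st();R=rot(o);g=o["eef_pos"]-.0187*R[:,2];c,_=ray(m,(320,240));C=1e3*(R.T@(c-g))
    k=cv2.cvtColor(im[:,312:329],cv2.COLOR_BGR2HSV).mean(1);g_=(k[:,1]<135);rows=[r for r in range(200,430) if k[r,1]<125 and k[r,2]<150]
    print("rows",rows[:4],rows[-4:]);rt=lambda v:(lambda q:q[0]/q[2])(R.T@ray(m,(320,v))[1]);T=[rt(rows[0]),rt(rows[-1])]
    for K in(9,13,17):
        q=least_squares(lambda x:[(p[0]-C[0])/(p[1]+x[1]-C[2])-t for t,p in zip(T,[(K*np.cos(x[0])+s*20*np.sin(x[0]),-K*np.sin(x[0])+s*20*np.cos(x[0])) for s in(1,-1)])],[1.3,0])
        print(K,"phi",np.degrees(q.x[0]),"dz",q.x[1])
E
python3 -c "
from h import *
face('t4');tilt('t4b')"
```

```text
t 14.2333 eef [ 0.3941 -0.2188  0.0833] dockx -0.3666483815640488 docky -0.0069928257128175075 az 69.45447507821845 F [ 0.3507  0.4432 -0.7907] 0.47697846650837494 2.64249287545681
rows [283, 284, 285, 286] [396, 397, 398, 399]
9 phi 68.90473259695833 dz -2.8546627964044795
13 phi 72.08328927044613 dz -0.38392439294343345
17 phi 74.20188198141041 dz 2.411136216052364
t 14.2833 eef [ 0.3944 -0.2179  0.0832] dockx -0.36575376700829487 docky -0.007033541779426278 az 69.52298697587169 F [ 0.5585  0.0945 -0.1131] 0.4766680484481666 2.6424384489655495
C [  75.8918    0.4564 -124.9907]
V [(200, 96, 167), (206, 95, 167), (212, 96, 166), (218, 96, 166), (224, 94, 167), (230, 94, 167), (236, 95, 165), (242, 95, 165), (248, 94, 166), (254, 93, 168), (260, 93, 168), (266, 95, 168), (272, 96, 168), (278, 97, 170), (284, 71, 87), (290, 82, 89), (296, 88, 91), (302, 92, 91), (308, 53, 132), (314, 58, 116), (320, 49, 168), (326, 49, 173), (332, 197, 16), (338, 64, 141), (344, 50, 171), (350, 56, 155), (356, 84, 94), (362, 65, 124), (368, 90, 89), (374, 95, 90), (380, 90, 87), (386, 84, 86), (392, 82, 88), (398, 80, 83), (404, 170, 161), (410, 172, 160), (416, 175, 159), (422, 175, 156), (428, 173, 153), (434, 33, 29)]
```

The tilt is about 66–70°, bottom just above the cart. Lowering into light contact and dragging back to stand it up.

Emit:
{"name": "send_rows", "arguments": {"slide": [[0, 0, 3], [0, 0, 6], [-6, 0, 6], [-12, 0, 5.5], [-18, 0, 5], [-24, 0, 5], [-30, 0, 5.5], [-34, 0, 6.5]], "roll": [0, 0, 0, 0, 0, 0, 0, 0], "claw": [0.476, 0.476, 0.476, 0.476, 0.476, 0.476, 0.476, 0.476]}}

```text
t: 14.95
eef_pos: [0.3826, -0.2504, 0.0769]
tool_rot: [0.0, 0.821, 0.57, 0.0]
contact_force: [0.5, 0.9, -1.3]
gripper_width: 0.476
grasp_force: 2.6
```

```bash
python3 -c "
from h import *
face('t5');tilt('t5b')"
```

```text
t 15.0 eef [ 0.3823 -0.2509  0.0768] dockx -0.40083609592816155 docky -0.007168304573277384 az 69.51759481060598 F [-0.1724 -0.9713 -1.2406] 0.47446486730859394 2.626028247177601
rows [283, 284, 285, 286] [397, 398, 399, 400]
9 phi 59.97709499253688 dz -2.109530296487221
13 phi 66.98517988793732 dz 0.47402772289720374
17 phi 70.29474560474209 dz 3.1701959398720785
t 15.05 eef [ 0.3825 -0.2503  0.0767] dockx -0.40020846781692965 docky -0.007098805495173222 az 69.51753164386707 F [-0.1304  0.7572 -1.592 ] 0.4777950402794334 2.626020982861519
C [  76.1587    0.4422 -124.9283]
V [(200, 94, 168), (206, 93, 167), (212, 95, 166), (218, 96, 167), (224, 97, 168), (230, 98, 169), (236, 98, 169), (242, 97, 169), (248, 96, 171), (254, 95, 168), (260, 93, 167), (266, 94, 167), (272, 97, 168), (278, 96, 169), (284, 61, 77), (290, 82, 87), (296, 88, 91), (302, 93, 91), (308, 65, 80), (314, 130, 105), (320, 50, 168), (326, 51, 169), (332, 106, 82), (338, 139, 50), (344, 50, 171), (350, 51, 169), (356, 145, 43), (362, 62, 135), (368, 90, 86), (374, 94, 91), (380, 91, 88), (386, 85, 85), (392, 81, 89), (398, 82, 84), (404, 173, 152), (410, 171, 153), (416, 169, 156), (422, 167, 157), (428, 168, 156), (434, 33, 33)]
```

```bash
cat >> h.py <<'E'
def scn(f):
    s,im=snap("scene",f);o=bot.get_obs();R=rot(o);g=o["eef_pos"]-.0155*R[:,2]
    u,v=map(int,proj(s,g));x0,y0=u-45,v-20
    h=cv2.cvtColor(im,cv2.COLOR_BGR2HSV)[y0:y0+110,x0:x0+90]
    M=((h[...,1]<90)&(h[...,2]>120)).astype('u1');n,l,stt,_=cv2.connectedComponentsWithStats(M)
    for i in np.argsort(-stt[1:,4])[:3]+1:
        b=stt[i];rr=[(r+y0,np.flatnonzero(l[r]==i).min()+x0,np.flatnonzero(l[r]==i).max()+x0) for r in range(b[1],b[1]+b[3])];print("area",b[4],rr[0],rr[len(rr)//2],rr[-3],rr[-1])
    for d in(0,40,50,60,70,80,90):
        p=np.radians(d);a=np.array([np.cos(p),0,-np.sin(p)]);bb=np.array([np.sin(p),0,np.cos(p)])
        print(d,[proj(s,g+R@(q*1e-3)).round(1) for q in(-91.5*a,-91.5*a-20.5*bb,-91.5*a+20.5*bb)])
E
python3 -c "
from h import *
scn('s6')"
```

```text
area 552 (373, np.int64(397), np.int64(414)) (392, np.int64(395), np.int64(397)) (409, np.int64(398), np.int64(413)) (411, np.int64(401), np.int64(410))
area 232 (345, np.int64(446), np.int64(448)) (365, np.int64(442), np.int64(448)) (382, np.int64(448), np.int64(448)) (384, np.int64(448), np.int64(448))
area 45 (388, np.int64(400), np.int64(407)) (390, np.int64(400), np.int64(408)) (390, np.int64(400), np.int64(408)) (392, np.int64(401), np.int64(410))
0 [array([420.8, 411.1]), array([422.4, 405.2]), array([419.2, 416.8])]
40 [array([412.6, 416. ]), array([416. , 418.6]), array([409.3, 413.5])]
50 [array([409.9, 413.3]), array([413.5, 417.7]), array([406.6, 409. ])]
60 [array([407.2, 409.2]), array([410.8, 415.3]), array([403.8, 403.4])]
70 [array([404.5, 404.1]), array([408. , 411.5]), array([401.2, 396.8])]
80 [array([401.9, 397.9]), array([405.2, 406.5]), array([398.7, 389.6])]
90 [array([399.4, 390.9]), array([402.5, 400.4]), array([396.4, 381.7])]
```

Both views give about 71°. Moving forward again and pressing slightly lower for the drag.

Emit:
{"name": "send_rows", "arguments": {"slide": [[10, 0, -8], [30, 0, -8], [45, 0, -8], [50, 0, -6], [50, 0, -3], [50, 0, 0], [50, 0, 2], [50, 0, 3]], "roll": [0, 0, 0, 0, 0, 0, 0, 0], "claw": [0.476, 0.476, 0.476, 0.476, 0.476, 0.476, 0.476, 0.476]}}

```text
t: 15.77
eef_pos: [0.4001, -0.2034, 0.0736]
tool_rot: [0.0, 0.822, 0.57, -0.0]
contact_force: [-0.5, 0.3, 3.9]
gripper_width: 0.475
grasp_force: 3.0
```

Emit:
{"name": "send_rows", "arguments": {"slide": [[-3, 0, 0], [-7, 0, 0], [-12, 0, 0], [-18, 0, 0], [-24, 0, 0], [-30, 0, 0], [-36, 0, 0], [-40, 0, 0]], "roll": [0, 0, 0, 0, 0, 0, 0, 0], "claw": [0.476, 0.476, 0.476, 0.476, 0.476, 0.476, 0.476, 0.476]}}

```text
t: 16.43
eef_pos: [0.3859, -0.2409, 0.0738]
tool_rot: [0.0, 0.821, 0.57, -0.0]
contact_force: [0.1, 0.9, -1.1]
gripper_width: 0.472
grasp_force: 2.6
```

```bash
python3 -c "
from h import *
face('t7');scn('s7')"
```

```text
t 16.4833 eef [ 0.3858 -0.2415  0.0739] dockx -0.39080929155591543 docky -0.007128093432676286 az 69.52126023948556 F [-0.8282 -0.6694 -0.7469] 0.47717237729931394 2.583639733493328
rows [248, 249, 250, 251] [405, 406, 407, 408]
9 phi 54.53766542366267 dz -1.254054040588552
13 phi 51.911229887214056 dz -2.2557830885850696
17 phi 49.534120192029405 dz -3.634109847121866
area 352 (370, np.int64(394), np.int64(395)) (385, np.int64(391), np.int64(393)) (397, np.int64(394), np.int64(407)) (399, np.int64(397), np.int64(404))
area 254 (341, np.int64(444), np.int64(447)) (361, np.int64(440), np.int64(447)) (378, np.int64(447), np.int64(447)) (380, np.int64(447), np.int64(447))Traceback (most recent call last):
  File "<string>", line 3, in <module>
    face('t7');scn('s7')
               ~~~^^^^^^
  File "h.py", line 58, in scn
    b=stt[i];rr=[(r+y0,np.flatnonzero(l[r]==i).min()+x0,np.flatnonzero(l[r]==i).max()+x0) for r in range(b[1],b[1]+b[3])];print("area",b[4],rr[0],rr[len(rr)//2],rr[-3],rr[-1])
                                                                                                                                                                 ~~^^^^
IndexError: list index out of range
```

The bottom moved under the grip and the white body now shows in front, so the jar stands upright. Pressing lightly to square it on the cart, then gripping firmly.

Emit:
{"name": "send_rows", "arguments": {"slide": [[0, 0, 1], [0, 0, 2], [0, 0, 2], [0, 0, 2], [0, 0, 2], [0, 0, 1], [0, 0, 1], [0, 0, 1]], "roll": [0, 0, 0, 0, 0, 0, 0, 0], "claw": [0.476, 0.476, 0.476, 0.476, 0.475, 0.474, 0.472, 0.47]}}

```text
t: 17.2
eef_pos: [0.3861, -0.2395, 0.0725]
tool_rot: [-0.0, 0.821, 0.571, -0.0]
contact_force: [0.5, -0.2, -1.1]
gripper_width: 0.475
grasp_force: 11.8
```

Emit:
{"name": "send_rows", "arguments": {"slide": [[0, 0, 0], [0, 0, 0], [0, 0, 0], [0, 0, 0], [0, 0, -10], [0, 0, -25], [0, 0, -50], [0, 0, -75]], "roll": [0, 0, 0, 0, 0, 0, 0, 0], "claw": [0.46, 0.45, 0.4, 0.3, 0.3, 0.3, 0.3, 0.3], "force": 25}}

```text
t: 17.87
eef_pos: [0.3855, -0.24, 0.1487]
tool_rot: [-0.001, 0.821, 0.57, -0.001]
contact_force: [0.9, -1.0, -0.6]
gripper_width: 0.466
grasp_force: 25.6
```

```bash
sed -i 's/,rr\[-3\],rr\[-1\])/,rr[-1])/' h.py; python3 -c "
from h import *
tilt('t8');scn('s8')
# upright edges: jar silhouette columns per row in wrist view
"
```

```text
t 17.9167 eef [ 0.3879 -0.2418  0.1528] dockx -0.3903611157247496 docky -0.009271939305156074 az 69.5002801480721 F [ 1.1866 -1.837   1.7613] 0.4645186161428991 25.797603093087673
C [  77.6529   -1.5466 -120.7977]
V [(200, 85, 168), (206, 86, 168), (212, 87, 170), (218, 88, 171), (224, 89, 170), (230, 88, 171), (236, 88, 169), (242, 86, 168), (248, 88, 167), (254, 85, 39), (260, 168, 30), (266, 165, 30), (272, 99, 83), (278, 203, 47), (284, 202, 58), (290, 22, 42), (296, 27, 55), (302, 23, 55), (308, 75, 89), (314, 77, 91), (320, 80, 92), (326, 82, 92), (332, 85, 44), (338, 41, 178), (344, 43, 169), (350, 41, 175), (356, 201, 8), (362, 42, 174), (368, 43, 168), (374, 133, 37), (380, 56, 130), (386, 80, 90), (392, 83, 92), (398, 78, 86), (404, 71, 90), (410, 72, 87), (416, 146, 162), (422, 91, 162), (428, 90, 163), (434, 32, 28)]
area 988 (317, np.int64(450), np.int64(453)) (357, np.int64(439), np.int64(453)) (397, np.int64(453), np.int64(453))
area 438 (345, np.int64(400), np.int64(419)) (361, np.int64(396), np.int64(399)) (377, np.int64(402), np.int64(408))
area 5 (341, np.int64(425), np.int64(425)) (342, np.int64(424), np.int64(425)) (343, np.int64(423), np.int64(424))
0 [array([426.6, 383.2]), array([428.3, 376.5]), array([424.8, 389.6])]
40 [array([417.8, 389.9]), array([421.4, 392.1]), array([414.4, 387.9])]
50 [array([415. , 387.5]), array([418.8, 391.7]), array([411.4, 383.6])]
60 [array([412.1, 383.7]), array([415.9, 389.6]), array([408.4, 378.1])]
70 [array([409.2, 378.7]), array([412.9, 386. ]), array([405.6, 371.6])]
80 [array([406.4, 372.5]), array([410. , 381.1]), array([403. , 364.3])]
90 [array([403.8, 365.6]), array([407.1, 375.1]), array([400.6, 356.3])]
```

The tilt is now about 85–87° and firmly held. Carrying it to above the well (dock x 104 mm).

Emit:
{"name": "send_rows", "arguments": {"slide": [[8, 0, -15], [25, -1, -30], [55, -2, -38], [90, -4, -40], [125, -5, -40], [160, -6, -40], [195, -7, -40], [225, -7, -40]], "roll": [0, 0, 0, 0, 0, 0, 0, 0], "claw": [0.3, 0.3, 0.3, 0.3, 0.3, 0.3, 0.3, 0.3], "force": 30}}

```text
t: 18.63
eef_pos: [0.4582, -0.0241, 0.1877]
tool_rot: [-0.0, 0.821, 0.571, 0.0]
contact_force: [-0.2, 0.2, -1.6]
gripper_width: 0.464
grasp_force: 31.8
```

Emit:
{"name": "send_rows", "arguments": {"slide": [[35, 0, 0], [70, 0, 0], [105, 0, 0], [140, 0, 0], [175, 0, 0], [210, 0, 0], [240, 0, 0], [260, 0, 0]], "roll": [0, 0, 0, 0, 0, 0, 0, 0], "claw": [0.3, 0.3, 0.3, 0.3, 0.3, 0.3, 0.3, 0.3]}}

```text
t: 19.3
eef_pos: [0.5488, 0.221, 0.1872]
tool_rot: [-0.0, 0.82, 0.572, -0.0]
contact_force: [0.7, 0.2, -1.4]
gripper_width: 0.467
grasp_force: 31.8
```

Emit:
{"name": "send_rows", "arguments": {"slide": [[5, 0, 0], [9, 0, 0], [9, 0, 0], [9, 0, 0], [9, 0, 0], [9, 0, 0], [9, 0, 0], [9, 0, 0]], "roll": [0, 0, 0, 0, 0, 0, 0, 0], "claw": [0.3, 0.3, 0.3, 0.3, 0.3, 0.3, 0.3, 0.3]}}

```text
t: 19.97
eef_pos: [0.5519, 0.225, 0.188]
tool_rot: [-0.0, 0.821, 0.57, 0.0]
contact_force: [0.1, -0.3, -1.0]
gripper_width: 0.47
grasp_force: 31.8
```

Run:
```python
from h import *
m,im=snap("wrist","p1");o=st();scn("p1s")
def dk(x,y,z):return (A*(.2992+x)+N*(y-.4386))/1.0+np.array([0,0,z])
# predicted pixels of caddy parts at home
for n,p in(("houseL",(.08,.043,.022)),("houseR",(.08,-.043,.022)),("backL",(.025,.03,.049)),("backR",(.025,-.03,.049)),("frontL",(.135,.03,.049)),("frontR",(.135,-.03,.049)),("wellC floor",(.104,0,.025))):print(n,proj(m,dk(*p)).round(1))
b=cv2.cvtColor(im,cv2.COLOR_BGR2HSV)
for c in (262,290,320,350,378):print(c,[(r,*map(int,b[r,c])) for r in range(60,300,10)])
```

```text
t 20.0167 eef [0.5519 0.2252 0.1879] dockx 0.10442560783487692 docky 3.328401958396787e-05 az 69.58245984681015 F [-0.4048  0.6544 -1.0077] 0.4657795278927367 31.770886704325676
area 1030 (135, np.int64(371), np.int64(387)) (172, np.int64(374), np.int64(387)) (209, np.int64(387), np.int64(387))
area 619 (201, np.int64(326), np.int64(326)) (223, np.int64(319), np.int64(331)) (244, np.int64(325), np.int64(369))
area 355 (160, np.int64(337), np.int64(350)) (175, np.int64(331), np.int64(336)) (190, np.int64(340), np.int64(345))
0 [array([352.2, 179.6]), array([352.6, 172.2]), array([351.8, 186.8])]
40 [array([348.9, 193.9]), array([350.5, 192.2]), array([347.3, 195.4])]
50 [array([347.6, 194.5]), array([349.3, 194.4]), array([345.9, 194.6])]
60 [array([346.2, 194. ]), array([348. , 195.4]), array([344.4, 192.6])]
70 [array([344.7, 192.3]), array([346.6, 195.2]), array([342.9, 189.6])]
80 [array([343.3, 189.6]), array([345.2, 193.8]), array([341.4, 185.6])]
90 [array([341.9, 186. ]), array([343.7, 191.3]), array([340.1, 180.9])]
houseL [269.5 245.1]
houseR [367.9 245.1]
backL [283.4 316.5
[... 1808 characters left out ...]
, 250), (190, 9, 181, 165), (200, 7, 171, 73), (210, 9, 182, 73), (220, 9, 166, 63), (230, 8, 167, 55), (240, 8, 167, 55), (250, 8, 160, 62), (260, 10, 171, 76), (270, 0, 68, 41), (280, 10, 12, 64), (290, 20, 58, 176)]
378 [(60, 12, 171, 88), (70, 11, 167, 188), (80, 11, 168, 178), (90, 11, 166, 180), (100, 10, 168, 181), (110, 11, 160, 185), (120, 11, 166, 180), (130, 11, 165, 182), (140, 11, 164, 187), (150, 11, 161, 182), (160, 11, 166, 189), (170, 10, 3, 252), (180, 50, 6, 139), (190, 15, 2, 251), (200, 15, 2, 251), (210, 10, 10, 161), (220, 21, 11, 160), (230, 9, 11, 159), (240, 10, 10, 153), (250, 23, 7, 154), (260, 12, 18, 145), (270, 9, 26, 138), (280, 7, 59, 113), (290, 8, 87, 105)]
```

Run:
```python
from h import *
m=dict(np.load("pics/p1.npz"));im=cv2.imread("pics/p1.png");h=cv2.cvtColor(im,cv2.COLOR_BGR2HSV).astype(int)
f=lambda r,c,z:[round(float(x),1) for x in (lambda p:(1e3*(p@A-.2992),1e3*(p@N+.4386)))(onz(m,(c,r),z))]
for c in(295,320,345):
    r=next(r for r in range(172,200) if h[r,c,1]>90);print("front",c,r,f(r-.5,c,.049))
for r in(200,215,230):
    cs=[c for c in range(250,390) if h[r,c,1]>90];print("sides",r,cs[0],cs[-1],f(r,cs[0]-.5,.049),f(r,cs[-1]+.5,.049))
for c in(266,271,366,371):
    rr=[r for r in range(200,290) if h[r,c,2]<75 and h[r,c,1]<90];print("house",c,rr[:1],rr[-1:],f((rr[0]+rr[-1])/2,c,.022) if rr else 0)
print("jar col 320",[(r,*h[r,320]) for r in range(240,300,3)])
for r in(262,275,285):print(r,[(c,h[r,c,1],h[r,c,2]) for c in range(284,358,4)])
```

```text
front 295 184 [137.8, 18.0]
front 320 184 [137.8, -0.9]
front 345 184 [137.8, -19.9]
sides 200 250 389 [125.2, 53.2] [125.2, -54.3]
sides 215 250 389 [113.4, 53.9] [113.3, -55.0]
sides 230 250 389 [101.3, 54.6] [101.2, -55.7]
house 266 [228] [260] [80.9, 46.1]
house 271 [228] [260] [80.9, 41.8]
house 366 [227] [260] [81.4, -41.1]
house 371 [227] [260] [81.4, -45.5]
jar col 320 [(240, np.int64(15), np.int64(152), np.int64(153)), (243, np.int64(14), np.int64(154), np.int64(161)), (246, np.int64(14), np.int64(151), np.int64(160)), (249, np.int64(9), np.int64(134), np.int64(59)), (252, np.int64(8), np.int64(15), np.int64(68)), (255, np.int64(75), np.int64(7), np.int64(76)), (258, np.int64(15), np.int64(19), np.int64(108)), (261, np.int64(19), np.int64(30), np.int64(137)), (264, np.int64(21), np.int64(36), np.int64(135)), (267, np.int64(17), np.int64(40), np.int64(102)), (270, np.int64(10), np.int64(60), np.int64(38)), (273, np.int64(17), np.int64(34), np.int64(149)), (276, np.int64(22), np.int64(25), np.int64(183)), (279, np.int64(20), np.int64(66), np.int64(173)), (282, np.int64(19), np
[... 1633 characters left out ...]
.int64(149))]
285 [(284, np.int64(8), np.int64(31)), (288, np.int64(100), np.int64(133)), (292, np.int64(73), np.int64(184)), (296, np.int64(63), np.int64(182)), (300, np.int64(60), np.int64(194)), (304, np.int64(64), np.int64(195)), (308, np.int64(59), np.int64(190)), (312, np.int64(66), np.int64(181)), (316, np.int64(66), np.int64(162)), (320, np.int64(72), np.int64(128)), (324, np.int64(64), np.int64(119)), (328, np.int64(69), np.int64(145)), (332, np.int64(64), np.int64(160)), (336, np.int64(70), np.int64(163)), (340, np.int64(69), np.int64(171)), (344, np.int64(49), np.int64(171)), (348, np.int64(34), np.int64(187)), (352, np.int64(40), np.int64(103)), (356, np.int64(9), np.int64(116))]
```

Caddy front edge and housings (rows 184 and 244) agree that it is still home to about 1.5 mm. The jar's bottom lags about 6°, so I shift forward 7 mm, then lower into the well.

Emit:
{"name": "send_rows", "arguments": {"slide": [[4, 0, 8], [7, 0, 20], [7, 0, 35], [7, 0, 48], [7, 0, 58], [7, 0, 66], [7, 0, 73], [7, 0, 78]], "roll": [0, 0, 0, 0, 0, 0, 0, 0], "claw": [0.3, 0.3, 0.3, 0.3, 0.3, 0.3, 0.3, 0.3]}}

```text
t: 20.73
eef_pos: [0.5568, 0.236, 0.112]
tool_rot: [-0.001, 0.821, 0.571, 0.004]
contact_force: [-2.7, 10.6, 29.2]
gripper_width: 0.467
grasp_force: 39.3
```

Run:
```python
from h import *
m,im=snap("wrist","p2");o=st();scn("p2s")
h=cv2.cvtColor(im,cv2.COLOR_BGR2HSV).astype(int)
print([(r,*map(int,h[r,320])) for r in range(90,320,5)])
def dk(x,y,z):return A*(.2992+x)+N*(y-.4386)+np.array([0,0,z])
for n,p in(("frontwall out",(.136,0,.049)),("frontwall in",(.131,0,.049)),("in floor",(.131,0,.025)),("jar front at wall top",(.1265,0,.049)),("cap front top",(.125,0,.13))):print(n,proj(m,dk(*p)).round(1))
```

```text
t 20.7833 eef [0.557  0.2364 0.1118] dockx 0.11671238803445827 docky -0.0007830782847594864 az 69.70077605496961 F [-1.2419  5.1757 13.5981] 0.4661417645913115 38.299123881733976
area 1401 (201, np.int64(326), np.int64(326)) (234, np.int64(322), np.int64(361)) (267, np.int64(336), np.int64(380))
area 409 (158, np.int64(369), np.int64(385)) (181, np.int64(377), np.int64(385)) (203, np.int64(385), np.int64(385))
area 292 (182, np.int64(335), np.int64(348)) (197, np.int64(333), np.int64(334)) (211, np.int64(337), np.int64(345))
0 [array([349.9, 202.3]), array([350.3, 195.6]), array([349.5, 208.8])]
40 [array([346.8, 214.8]), array([348.3, 213.6]), array([345.4, 215.9])]
50 [array([345.6, 215.1]), array([347.3, 215.4]), array([344. , 214.8])]
60 [array([344.3, 214.3]), array([346.1, 216. ]), array([342.6, 212.6])]
70 [array([343. , 212.5]), array([344.8, 215.5]), array([341.2, 209.5])]
80 [array([341.6, 209.7]), array([343.4, 213.9]), array([339.8, 205.5])]
90 [array([340.2, 206. ]), array([342. , 211.3]), array([338.5, 200.8])]
[(90, 12, 183, 219), (95, 12, 179, 221), (100, 12, 183, 215
[... 310 characters left out ...]
, 215), (180, 12, 183, 216), (185, 12, 189, 212), (190, 11, 188, 208), (195, 9, 11, 164), (200, 9, 12, 212), (205, 0, 0, 255), (210, 0, 0, 255), (215, 0, 1, 255), (220, 9, 22, 198), (225, 8, 176, 74), (230, 9, 181, 138), (235, 10, 177, 184), (240, 18, 128, 249), (245, 15, 145, 185), (250, 15, 142, 205), (255, 15, 145, 192), (260, 12, 60, 97), (265, 20, 24, 127), (270, 19, 33, 147), (275, 19, 57, 121), (280, 19, 39, 201), (285, 19, 70, 138), (290, 0, 12, 22), (295, 15, 22, 23), (300, 20, 101, 81), (305, 19, 95, 99), (310, 19, 90, 79), (315, 17, 93, 85)]
frontwall out [316.9 228.7]
frontwall in [316.9 237. ]
in floor [317.  226.5]
jar front at wall top [316.9 244.5]
cap front top [316.  313.1]
```

Run:
```python
from h import *
m=dict(np.load("pics/p2.npz"));st()
for r,z in((258,.025),(258,.03),(258,.036),(258,.049),(238,.049),(228,.049),(289,.115),(298,.14)):
    p=onz(m,(320,r),z);print(r,z,1e3*(p@A-.2992),1e3*(p@N+.4386))
im=cv2.imread("pics/p2.png");h=cv2.cvtColor(im,cv2.COLOR_BGR2HSV).astype(int)
for c in(300,340):print(c,[(r,*map(int,h[r,c])) for r in range(222,320,3)])
print([(r,*map(int,h[r,320])) for r in range(286,440,4)])
for r in(262,275,282):print(r,[(c,*map(int,h[r,c])) for c in range(272,368,4)])
```

```text
t 20.8333 eef [0.5568 0.236  0.1121] dockx 0.11626138055582141 docky -0.0007684849142651773 az 69.70310883943061 F [-1.2889  5.6552 12.2901] 0.4690733995469277 38.08691208134405
258 0.025 109.4634056171403 -1.8345019701520027
258 0.03 111.24656220559831 -1.8118805341785782
258 0.036 113.38635011174792 -1.784734811010269
258 0.049 118.02255724173877 -1.725919077479321
238 0.049 130.3269500889605 -1.7051231774085074
228 0.049 136.32820901251102 -1.6949803298563215
289 0.115 127.99298842519646 -1.450246378766673
298 0.14 135.95702175050744 -1.3387477699333128
300 [(222, 10, 133, 90), (225, 9, 164, 76), (228, 9, 171, 82), (231, 9, 177, 167), (234, 10, 177, 187), (237, 10, 178, 173), (240, 24, 109, 255), (243, 17, 131, 243), (246, 15, 141, 215), (249, 16, 145, 204), (252, 15, 144, 195), (255, 15, 141, 199), (258, 15, 143, 194), (261, 15, 145, 185), (264, 14, 110, 142), (267, 20, 10, 80), (270, 16, 35, 137), (273, 20, 33, 141), (276, 12, 21, 62), (279, 26, 35, 173), (282, 26, 24, 230), (285, 20, 59, 212), (288, 20, 63, 169), (291, 0, 38, 20), (294, 30, 13, 19), (297, 0, 59, 26), (300, 17, 
[... 2319 characters left out ...]
(324, 18, 93, 74), (328, 15, 61, 50), (332, 0, 11, 46), (336, 12, 25, 103), (340, 23, 32, 142), (344, 20, 16, 94), (348, 14, 145, 164), (352, 14, 144, 163), (356, 7, 150, 56), (360, 9, 174, 94), (364, 9, 177, 101)]
282 [(272, 10, 177, 193), (276, 10, 177, 62), (280, 11, 168, 109), (284, 13, 120, 130), (288, 19, 48, 127), (292, 17, 83, 80), (296, 20, 83, 231), (300, 26, 24, 230), (304, 20, 35, 209), (308, 21, 48, 206), (312, 19, 61, 198), (316, 19, 62, 197), (320, 19, 65, 196), (324, 21, 60, 192), (328, 19, 55, 195), (332, 18, 47, 195), (336, 20, 33, 209), (340, 18, 31, 228), (344, 16, 60, 89), (348, 19, 24, 85), (352, 13, 134, 114), (356, 11, 164, 53), (360, 10, 181, 96), (364, 9, 173, 102)]
```

The bottom edge is resting on the well's rear wall, because the jar's bottom hangs about 20 mm behind the grip. Lifting clear, shifting forward and measuring again.

Emit:
{"name": "send_rows", "arguments": {"slide": [[0, 0, -8], [0, 0, -18], [0, 0, -26], [5, 0, -30], [10, 0, -30], [14, 0, -30], [14, 0, -30], [14, 0, -30]], "roll": [0, 0, 0, 0, 0, 0, 0, 0], "claw": [0.3, 0.3, 0.3, 0.3, 0.3, 0.3, 0.3, 0.3], "force": 30}}

```text
t: 21.5
eef_pos: [0.5589, 0.2456, 0.1392]
tool_rot: [-0.0, 0.821, 0.571, -0.001]
contact_force: [-0.1, 0.3, -0.3]
gripper_width: 0.469
grasp_force: 36.4
```

```bash
cat >> h.py <<'E'
def dkx(m,uv,z):
    p=onz(m,uv,z);return [round(1e3*float(p@A-.2992),1),round(1e3*float(p@N+.4386),1)]
def prof(f):
    m,im=snap("wrist",f);o=st();h=cv2.cvtColor(im,cv2.COLOR_BGR2HSV).astype(int)
    z=o["eef_pos"][2]-.076
    for c in(300,310,320,330,340):
        s=h[:,c];fr=next((r for r in range(150,300) if s[r,1]>90 and 4<s[r,0]<12 and s[r-1,1]<90),None)
        j=[r for r in range(230,400) if s[r,1]<95 and s[r+2,1]<95];print(c,"caddy front",fr,"jar first",j[0],dkx(m,(c,j[0]),z),"cap rows",[r for r in range(250,340) if s[r,2]<40][:1])
    s=h[:,300];k=[r for r in range(280,440) if s[r,1]>60 and s[r,1]<120 and s[r,2]>60];print("face300",k[0],k[-1])
    return m,im
E
python3 -c "
from h import *
m,im=prof('p3');scn('p3s')
m2=dict(np.load('pics/p2.npz'))
h=cv2.cvtColor(im,cv2.COLOR_BGR2HSV);print([(r,*map(int,h[r,320])) for r in range(180,420,4)])"
```

```text
t 21.55 eef [0.5589 0.2452 0.1392] dockx 0.12558722854172655 docky 0.00046981253680150603 az 69.63521230218691 F [ 0.6103  0.1225 -0.9821] 0.46783800130508096 36.41848880162797
300 caddy front 225 jar first 261 [120.4, 12.4] cap rows [277]
310 caddy front 226 jar first 261 [120.4, 6.1] cap rows [289]
320 caddy front 226 jar first 260 [121.1, -0.2] cap rows [287]
330 caddy front 226 jar first 262 [119.8, -6.4] cap rows [288]
340 caddy front 226 jar first 269 [115.1, -12.8] cap rows [291]
face300 288 409
area 934 (201, np.int64(326), np.int64(326)) (228, np.int64(321), np.int64(331)) (255, np.int64(332), np.int64(375))
area 567 (146, np.int64(369), np.int64(384)) (173, np.int64(375), np.int64(384)) (200, np.int64(384), np.int64(384))
area 373 (167, np.int64(357), np.int64(361)) (184, np.int64(332), np.int64(333)) (200, np.int64(336), np.int64(343))
0 [array([349. , 190.6]), array([349.4, 183.6]), array([348.6, 197.4])]
40 [array([345.9, 203.9]), array([347.4, 202.5]), array([344.5, 205.3])]
50 [array([344.7, 204.4]), array([346.4, 204.5]), array([343.1, 204.3])]
60 [array([343.4, 203.8
[... 762 characters left out ...]
93), (280, 19, 38, 203), (284, 19, 67, 187), (288, 150, 27, 19), (292, 26, 62, 29), (296, 18, 58, 22), (300, 20, 91, 98), (304, 19, 96, 74), (308, 19, 90, 79), (312, 18, 90, 82), (316, 18, 94, 84), (320, 18, 91, 87), (324, 17, 72, 81), (328, 128, 15, 70), (332, 176, 26, 79), (336, 111, 165, 74), (340, 111, 175, 73), (344, 110, 172, 74), (348, 109, 173, 75), (352, 115, 9, 177), (356, 112, 87, 105), (360, 110, 177, 72), (364, 110, 171, 73), (368, 110, 164, 76), (372, 110, 36, 142), (376, 110, 176, 71), (380, 113, 122, 67), (384, 18, 90, 79), (388, 19, 93, 82), (392, 18, 92, 83), (396, 17, 101, 83), (400, 19, 88, 81), (404, 16, 101, 78), (408, 22, 93, 74), (412, 20, 82, 75), (416, 11, 11, 193)]
```

Emit:
{"name": "send_rows", "arguments": {"slide": [[2, 0, 4], [2, 0, 9], [2, 0, 14], [2, 0, 18], [2, 0, 22], [2, 0, 25], [2, 0, 27], [2, 0, 27]], "roll": [0, 0, 0, 0, 0, 0, 0, 0], "claw": [0.3, 0.3, 0.3, 0.3, 0.3, 0.3, 0.3, 0.3], "force": 20}}

```text
t: 22.27
eef_pos: [0.5597, 0.2469, 0.1122]
tool_rot: [-0.0, 0.821, 0.571, -0.0]
contact_force: [1.3, 0.1, -1.2]
gripper_width: 0.464
grasp_force: 36.4
```

```bash
python3 -c "
from h import *
prof('p4')"
```

```text
t 22.3167 eef [0.5599 0.247  0.1126] dockx 0.12764419580908626 docky 0.0002098994377769392 az 69.60932187746673 F [ 0.5206 -0.4008 -1.0975] 0.4680646599953517 36.41086269832158
300 caddy front 239 jar first 230 [142.3, 11.8] cap rows [291]
310 caddy front 239 jar first 230 [142.3, 5.7] cap rows [289]
320 caddy front 239 jar first 230 [142.3, -0.4] cap rows [287]
330 caddy front 239 jar first 230 [142.3, -6.5] cap rows [288]
340 caddy front 239 jar first 230 [142.3, -12.6] cap rows [292]
face300 288 409
```

It went in without contact. Now drawing the hand back so the rear wall catches the bottom and the jar swings upright.

Emit:
{"name": "send_rows", "arguments": {"slide": [[-2, 0, 0], [-4, 0, 0], [-7, 0, 0], [-10, 0, 0], [-13, 0, 0], [-16, 0, 0], [-18, 0, 0], [-18, 0, 0]], "roll": [0, 0, 0, 0, 0, 0, 0, 0], "claw": [0.46, 0.465, 0.468, 0.468, 0.468, 0.468, 0.468, 0.468], "force": 20}}

```text
t: 22.98
eef_pos: [0.5543, 0.2305, 0.1136]
tool_rot: [-0.0, 0.821, 0.571, 0.001]
contact_force: [0.4, 1.6, 4.2]
gripper_width: 0.47
grasp_force: 27.5
```

```bash
python3 -c "
from h import *
m,im=snap('wrist','p5');st();scn('p5s')
h=cv2.cvtColor(im,cv2.COLOR_BGR2HSV)
for c in(300,320):print([(r,*map(int,h[r,c])) for r in range(190,420,4)])"
```

```text
t 23.0333 eef [0.5543 0.2305 0.1136] dockx 0.11028173983650985 docky -0.00034215284028110693 az 69.61464203754406 F [1.6055 2.7915 4.9122] 0.4698164032459605 27.513033896684647
area 1436 (201, np.int64(326), np.int64(326)) (235, np.int64(322), np.int64(362)) (268, np.int64(337), np.int64(380))
area 390 (159, np.int64(369), np.int64(385)) (182, np.int64(378), np.int64(385)) (204, np.int64(385), np.int64(385))
area 286 (183, np.int64(335), np.int64(348)) (198, np.int64(334), np.int64(335)) (212, np.int64(337), np.int64(344))
0 [array([350.3, 203.3]), array([350.7, 196.5]), array([349.9, 209.9])]
40 [array([347.2, 215.9]), array([348.7, 214.7]), array([345.8, 217.1])]
50 [array([346. , 216.2]), array([347.7, 216.5]), array([344.4, 216. ])]
60 [array([344.7, 215.5]), array([346.4, 217.2]), array([343. , 213.8])]
70 [array([343.3, 213.6]), array([345.1, 216.7]), array([341.6, 210.7])]
80 [array([341.9, 210.9]), array([343.7, 215.1]), array([340.2, 206.7])]
90 [array([340.6, 207.2]), array([342.3, 212.5]), array([338.9, 202. ])]
[(190, 6, 12, 218), (194, 0, 0, 255), (198, 0, 0, 255), (202,
[... 1544 characters left out ...]
), (282, 20, 65, 196), (286, 17, 76, 87), (290, 165, 57, 18), (294, 23, 62, 33), (298, 10, 43, 18), (302, 19, 90, 131), (306, 21, 93, 77), (310, 17, 94, 84), (314, 18, 93, 82), (318, 17, 93, 85), (322, 19, 110, 86), (326, 113, 99, 67), (330, 19, 127, 130), (334, 112, 171, 70), (338, 111, 169, 74), (342, 111, 176, 74), (346, 111, 188, 69), (350, 112, 87, 106), (354, 115, 9, 175), (358, 111, 161, 76), (362, 110, 172, 74), (366, 110, 172, 74), (370, 110, 96, 101), (374, 110, 83, 102), (378, 110, 168, 73), (382, 125, 24, 63), (386, 17, 90, 79), (390, 18, 93, 82), (394, 17, 93, 85), (398, 20, 90, 79), (402, 19, 90, 79), (406, 17, 93, 74), (410, 17, 87, 76), (414, 18, 33, 133), (418, 11, 11, 189)]
```

Emit:
{"name": "send_rows", "arguments": {"slide": [[0, 0, -4], [8, 0, -4], [16, 0, -4], [16, 0, 0], [16, 0, 3], [16, 0, 6], [16, 0, 8], [16, 0, 8]], "roll": [0, 0, 0, 0, 0, 0, 0, 0], "claw": [0.468, 0.468, 0.468, 0.468, 0.468, 0.468, 0.468, 0.468]}}

```text
t: 23.75
eef_pos: [0.5587, 0.2446, 0.1039]
tool_rot: [0.0, 0.821, 0.571, -0.001]
contact_force: [-0.1, 0.1, -1.2]
gripper_width: 0.471
grasp_force: 27.0
```

Emit:
{"name": "send_rows", "arguments": {"slide": [[-2, 0, 0], [-4, 0, 0], [-6, 0, 0], [-9, 0, 0], [-12, 0, 0], [-15, 0, 0], [-16, 0, 0], [-16, 0, 0]], "roll": [0, 0, 0, 0, 0, 0, 0, 0], "claw": [0.47, 0.472, 0.472, 0.472, 0.472, 0.472, 0.472, 0.472]}}

```text
t: 24.42
eef_pos: [0.5539, 0.23, 0.1051]
tool_rot: [0.0, 0.821, 0.571, 0.0]
contact_force: [0.5, 0.3, 0.7]
gripper_width: 0.474
grasp_force: 12.4
```

```bash
python3 -c "
from h import *
m,im=snap('wrist','p6');st()
h=cv2.cvtColor(im,cv2.COLOR_BGR2HSV)
for c in(300,320):print([(r,*map(int,h[r,c])) for r in range(206,420,3)])"
```

```text
t 24.4667 eef [0.5538 0.2301 0.105 ] dockx 0.10973874825884067 docky -3.1141506335929936e-05 az 69.60307066222315 F [ 0.7837  1.4284 -0.5019] 0.47243627202154226 12.34750360250473
[(206, 0, 0, 255), (209, 0, 1, 255), (212, 11, 34, 204), (215, 9, 177, 75), (218, 9, 167, 81), (221, 10, 179, 84), (224, 10, 178, 183), (227, 10, 175, 188), (230, 10, 181, 168), (233, 24, 102, 255), (236, 26, 88, 255), (239, 28, 74, 255), (242, 26, 84, 255), (245, 20, 118, 253), (248, 15, 142, 200), (251, 12, 60, 141), (254, 19, 21, 99), (257, 18, 11, 114), (260, 20, 31, 162), (263, 23, 32, 165), (266, 20, 36, 155), (269, 10, 13, 58), (272, 17, 131, 76), (275, 0, 0, 255), (278, 36, 5, 254), (281, 20, 61, 210), (284, 21, 53, 225), (287, 21, 62, 218), (290, 13, 66, 35), (293, 8, 43, 24), (296, 0, 31, 25), (299, 15, 70, 22), (302, 12, 55, 23), (305, 9, 71, 25), (308, 15, 49, 21), (311, 18, 90, 147), (314, 19, 83, 178), (317, 20, 89, 172), (320, 19, 95, 153), (323, 17, 92, 78), (326, 17, 85, 78), (329, 18, 91, 70), (332, 17, 92, 78), (335, 18, 41, 74), (338, 18, 115, 126), (341, 111, 166, 69), (344, 110, 178, 7
[... 1224 characters left out ...]
0), (317, 19, 89, 80), (320, 18, 98, 81), (323, 18, 93, 82), (326, 18, 97, 87), (329, 19, 96, 90), (332, 110, 118, 67), (335, 17, 91, 104), (338, 9, 31, 82), (341, 110, 180, 71), (344, 110, 177, 72), (347, 110, 172, 74), (350, 111, 172, 71), (353, 112, 168, 76), (356, 111, 40, 134), (359, 110, 14, 165), (362, 111, 135, 85), (365, 112, 161, 79), (368, 111, 176, 77), (371, 110, 183, 74), (374, 112, 97, 97), (377, 111, 59, 121), (380, 110, 170, 69), (383, 110, 169, 68), (386, 130, 12, 62), (389, 19, 96, 80), (392, 20, 99, 80), (395, 20, 91, 81), (398, 19, 93, 82), (401, 18, 91, 81), (404, 18, 89, 77), (407, 17, 88, 75), (410, 15, 91, 73), (413, 19, 71, 79), (416, 11, 11, 189), (419, 9, 9, 191)]
```

The jar rotated most of the way upright, bottom against the rear wall. Drawing back further, then loosening and pressing lightly so it squares up on the well floor.

Emit:
{"name": "send_rows", "arguments": {"slide": [[-2, 0, 0], [-4, 0, 0], [-6, 0, 0], [-8, 0, 0], [-9, 0, 0], [-9, 0, 1], [-9, 0, 2], [-9, 0, 3]], "roll": [0, 0, 0, 0, 0, 0, 0, 0], "claw": [0.473, 0.474, 0.474, 0.474, 0.474, 0.475, 0.475, 0.475]}}

```text
t: 25.13
eef_pos: [0.5504, 0.2216, 0.1015]
tool_rot: [0.0, 0.821, 0.571, -0.0]
contact_force: [0.8, -0.0, -1.0]
gripper_width: 0.478
grasp_force: 5.1
```

```bash
cat >> h.py <<'E'
def chk(f):
    m,im=snap("wrist",f);st();h=cv2.cvtColor(im,cv2.COLOR_BGR2HSV).astype(int);s=h[:,320]
    fr=next(r for r in range(180,300) if s[r,1]>120 and s[r,2]<100 and s[r-5,1]<60)
    jb=next(r for r in range(fr+12,330) if s[r,1]<75 and s[r+1,1]<75 and s[r+2,1]<75 and s[r,2]<200)
    cs=next(r for r in range(jb+15,340) if s[r,2]<40 and s[r+6,2]<40);ct=next(r for r in range(cs+6,360) if s[r,2]>65 and s[r+2,2]>65)
    rb=next((r for r in range(395,432) if s[r,1]<40),0)
    print("caddy front",fr,dkx(m,(320,fr),.049),"jar bottom front",jb,dkx(m,(320,jb),.027),"seam",cs,"cap top",ct,"rear rim",rb)
E
python3 -c "
from h import *
chk('p7')"
```

```text
t 25.1833 eef [0.5503 0.2216 0.1013] dockx 0.10045418988746951 docky 0.0003452068181575285 az 69.61619687915228 F [ 0.1338 -0.6772 -1.8463] 0.47617391548844334 5.055994838476181
caddy front 200 [138.4, -0.5] jar bottom front 232 [114.3, -0.5] seam 288 cap top 315 rear rim 414
```

Emit:
{"name": "send_rows", "arguments": {"slide": [[-1, 0, 1], [-1, 0, 2], [-1, 0, 3], [-1, 0, 4], [-1, 0, 4.5], [-1, 0, 5], [-1, 0, 5], [-1, 0, 5]], "roll": [0, 0, 0, 0, 0, 0, 0, 0], "claw": [0.475, 0.4755, 0.4755, 0.4755, 0.4755, 0.476, 0.476, 0.476]}}

```text
t: 25.85
eef_pos: [0.5501, 0.2208, 0.0967]
tool_rot: [0.0, 0.821, 0.571, -0.0]
contact_force: [0.0, 0.5, -1.7]
gripper_width: 0.479
grasp_force: 2.9
```

```bash
python3 -c "
from h import *
chk('p8')"
```

```text
t 25.9 eef [0.5501 0.2207 0.0967] dockx 0.09961513291328095 docky 0.00017754120048663058 az 69.61103545502361 F [ 0.3183  0.9649 -1.9192] 0.4756360569811135 2.8747858107089996
caddy front 200 [138.6, -0.5] jar bottom front 231 [115.5, -0.6] seam 288 cap top 316 rear rim 414
```

Emit:
{"name": "send_rows", "arguments": {"slide": [[0, 0, 1], [0, 0, 2], [0, 0, 3], [0, 0, 4], [0, 0, 5], [0, 0, 6], [0, 0, 7], [0, 0, 8]], "roll": [0, 0, 0, 0, 0, 0, 0, 0], "claw": [0.476, 0.476, 0.476, 0.476, 0.476, 0.476, 0.476, 0.476]}}

```text
t: 26.57
eef_pos: [0.5504, 0.221, 0.0891]
tool_rot: [-0.0, 0.821, 0.571, 0.0]
contact_force: [-1.9, 0.6, 5.9]
gripper_width: 0.476
grasp_force: 3.8
```

```bash
python3 -c "
from h import *
chk('p9')"
```

```text
t 26.6167 eef [0.5503 0.221  0.089 ] dockx 0.09993755152179468 docky 8.884571903083893e-05 az 69.61700373067009 F [-0.9519  0.8147  5.1658] 0.48178359337688986 3.6915869638323784
caddy front 203 [138.9, -0.7] jar bottom front 234 [116.3, -0.7] seam 291 cap top 321 rear rim 397
```

It is seated on the floor with 5 N upward. Releasing slowly, then rising.

Emit:
{"name": "send_rows", "arguments": {"slide": [[0, 0, 0], [0, 0, 0], [0, 0, 0], [0, 0, 0], [0, 0, 0], [0, 0, 0], [0, 0, 0], [0, 0, 0]], "roll": [0, 0, 0, 0, 0, 0, 0, 0], "claw": [0.478, 0.48, 0.485, 0.5, 0.55, 0.62, 0.7, 0.8]}}

```text
t: 27.28
eef_pos: [0.5502, 0.2208, 0.0888]
tool_rot: [0.0, 0.821, 0.571, -0.0]
contact_force: [0.2, -0.5, -0.4]
gripper_width: 0.798
grasp_force: 0.0
```

```bash
python3 -c "
from h import *
chk('p10')"
```

```text
t 27.3333 eef [0.5502 0.2208 0.0888] dockx 0.09973184508411154 docky 0.00013956588479424603 az 69.61306768578501 F [ 0.5003 -0.4267  0.5653] 0.7969741130324518 0.0
caddy front 203 [138.7, -0.6] jar bottom front 234 [116.1, -0.6] seam 291 cap top 321 rear rim 397
```

Emit:
{"name": "send_rows", "arguments": {"slide": [[0, 0, -6], [0, 0, -20], [0, 0, -45], [0, 0, -75], [-10, 0, -105], [-25, 0, -130], [-40, 0, -150], [-50, 0, -160]], "roll": [0, 0, 0, 0, 0, 0, 0, 0], "claw": [1, 1, 1, 1, 1, 1, 1, 1]}}

```text
t: 28.0
eef_pos: [0.5337, 0.1726, 0.252]
tool_rot: [0.0, 0.822, 0.57, 0.002]
contact_force: [0.8, -0.7, -0.3]
gripper_width: 1.0
grasp_force: 0.0
```

Emit:
{"name": "send_rows", "arguments": {"slide": [[0, 0, 0], [0, 0, 0], [0, 0, 0], [0, 0, 0], [0, 0, 0], [0, 0, 0], [0, 0, 0], [0, 0, 0]], "roll": [0, 0, 0, 0, 0, 0, 0, 0], "claw": [1, 1, 1, 1, 1, 1, 1, 1]}}

```text
t: 28.67
eef_pos: [0.5327, 0.1741, 0.2484]
tool_rot: [0.0, 0.821, 0.571, -0.0]
contact_force: [-1.0, -0.5, -0.3]
gripper_width: 1.001
grasp_force: 0.0
```

Run:
```python
from h import *
m,im=snap("wrist","f1");o=st();h=cv2.cvtColor(im,cv2.COLOR_BGR2HSV).astype(int)
def dk(x,y,z):return A*(.2992+x)+N*(y-.4386)+np.array([0,0,z])
for n,p in(("houseL",(.08,.043,.022)),("back",(.025,.0,.049)),("front",(.135,.0,.049)),("captop",(.1,0,.13))):print(n,proj(m,dk(*p)).round(1))
# caddy back edge & housing
for c in(300,320,340):
    s=h[:,c];r=[r for r in range(120,420) if s[r,1]>110 and 5<s[r,0]<13 and s[r,2]<210];br=[r for r in r if s[r+1,1]<60];print(c,"back edges",[(q,dkx(m,(c,q+.5),.049)) for q in br])
for y in(.043,-.043):
    c=int(proj(m,dk(.08,y,.022))[0]);rr=[r for r in range(100,300) if h[r,c,2]<70 and h[r,c,1]<90];print("house",c,rr[0],rr[-1],dkx(m,(c,(rr[0]+rr[-1])/2),.022))
# cap: blob of dark/low-sat around prediction
u,v=map(int,proj(m,dk(.1,0,.13)));print([(r,*h[r,u].tolist()) for r in range(v-70,v+60,6)]);print([(c,*h[v,c].tolist()) for c in range(u-60,u+60,6)])
```

```text
t 28.7167 eef [0.5327 0.174  0.2485] dockx 0.049758004624263275 docky 0.00015616807350210538 az 69.61660549337232 F [-0.3777  0.3935  0.221 ] 0.9995389440247229 0.0
houseL [275.4 173.3]
back [319.  234.7]
front [319.1 113.6]
captop [319.  164.1]
300 back edges []
320 back edges [(233, [26.1, -0.8])]
340 back edges [(233, [26.2, -20.0])]
house 275 160 187 [79.7, 43.5]
house 362 159 188 [79.8, -42.1]
[(94, 11, 192, 171), (100, 0, 1, 251), (106, 15, 2, 254), (112, 7, 11, 210), (118, 9, 184, 154), (124, 17, 135, 243), (130, 15, 144, 200), (136, 19, 92, 103), (142, 20, 100, 140), (148, 173, 10, 98), (154, 111, 181, 117), (160, 112, 60, 183), (166, 111, 186, 119), (172, 110, 71, 179), (178, 19, 96, 130), (184, 19, 101, 126), (190, 19, 97, 110), (196, 10, 180, 149), (202, 9, 185, 142), (208, 9, 180, 142), (214, 10, 188, 80), (220, 8, 180, 82)]
[(258, 11, 181, 186), (264, 8, 57, 212), (270, 120, 4, 61), (276, 165, 8, 65), (282, 15, 12, 41), (288, 9, 172, 173), (294, 19, 90, 128), (300, 18, 100, 128), (306, 110, 188, 110), (312, 111, 76, 165), (318, 112, 76, 165), (324, 112, 107, 143), (330, 111, 160, 116), (336, 117, 58, 92), (342, 20, 105, 119), (348, 15, 118, 84), (354, 11, 14, 147), (360, 0, 20, 26), (366, 0, 14, 18), (372, 11, 10, 205)]
```

```bash
python3 -c "
from station import bot
print(bot.hand_in())"
```

```text
the job is handed in; nothing more can be done
None
```

I handed the job in at about 29 s: the caddy measures home on the rail to about 1.5 mm (the snap is inferred from the push force and position, not seen directly), the spice jar stands upright and released in its well, and the bystanders and purple look-alikes were not touched.

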